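# Lock the bending former on its post with the hairpin clip

## Task

Set the larger of the two grooved bending formers over the bender's upright post, right down onto the base plate. Then slide the hairpin clip, lying flat, through the cross-hole near the top of the post, so that its straight leg goes through the hole and its sprung leg snaps round the shank and hugs it; feel for the hole and the snap, do not force the clip against the bender, and let go. Leave the smaller former where it is.

Things in the scene. Friction and masses are not known exactly. Their poses are not given: they have to be found in the camera images.
- bender: Grey bench tube bender, fixed: base plate 160 (x) x 120 (y) x 15 mm high, with a steel shoe 22 mm thick, 70 mm wide, standing 22 mm above the plate, centred 66 mm from the post on the +x side. Origin on the table under the axis of its upright bright steel post, 20 mm in diameter. More than 25 N of contact with the clip, pinch included, is too much for it.
- post_axis (a point): On the post's axis at the base plate's top (15 mm up), z up. An 8 mm cross-hole with slightly flared mouths runs through the post along this x axis. The post is screwed to a different height each time and locked: the hole's middle is 64 to 92 mm above the table, NOT reported. The post's flat top, 15 mm across, is always 14 mm above the hole's middle, so feeling the top finds the hole.
- former_center (a point): The larger former: aluminium wheel 84 mm in diameter, 22 mm thick, grooved rim; on top of it a hub 36 mm in diameter and 18 mm high (40 mm in all); 24 mm bore right through; 0.3 to 0.5 kg. The point is on its axis, 20 mm above its underside; z up, hub upward. Grip it by the hub.
- small_former_center (a point): The smaller former, not needed: same shape and heights, wheel 60 mm in diameter. The point is on its axis, 20 mm above its underside.
- clip_grip (a point): Middle of the hairpin clip's tail, where to grip it: two black rubber sleeves, each 28 mm long (along x), 9 mm wide, 14 mm high, side by side, 31 mm over both across y. The clip lies flat on them, so this point is 7 mm above the table. Axes as clip_eye, whose point is 46 mm further along x and 11 mm to the -y side, at the same height. The tail loop ends 28 mm behind this point.
- clip_eye (a point): The clip (bent 6 mm steel wire, 85 g): middle of the curve that hugs the post, mid-wire; on the post's axis when home. x along the legs, away from the tail; z up. The straight leg lies on the x axis, its rounded end 45 mm ahead. The sprung leg, on the +y side, ends 36 mm ahead; it rubs on the post from 30 mm before home, resists most 15 mm before, then snaps in and pulls itself home.
Things that resemble listed ones, but are neither listed nor needed, are in the scene too. What is shaped like the part that bears former_center but blue or orange is not meant.

How it is judged:
By the outcome, as a careful person would: the job done as asked, in the order asked, and still so for the second after the job is handed in, with the robot touching nothing.
It also fails if it takes over 72 s, if anything falls off the work surface, if the arm or the gripper's body presses on something with over 40 N, if the wrist force passes 120 N, or if a joint passes its speed limit or range.

## Robot

A 7-joint arm with a two-finger parallel gripper is mounted at the origin on the work surface. World frame = base frame: x ahead of the robot, y to its left, z up, the work surface at z = 0. Lengths are in m, angles in rad, forces in N, time in s.
With the tool pointing down it reaches from about 0.425 to 0.875 m from the base axis. Payload 8.4 kg.
Tool frame: the origin (TCP) lies between the finger pads; the fingertips stand 11 mm ahead of it and the grasp point (between the pads) lies 8 mm behind it; z points along the fingers, y is the direction in which the jaws open and shut (so a half turn about z gives the same grasp; the last joint's range is limited). The gripper opens to 85 mm and grips with 20 to 120 N. Pads are 22 mm wide; open, the fingers measure 114 mm over their backs; the gripper's body (76 mm by 85 mm) begins 54 mm behind the grasp point. The pads swing forward as they close: fully open they stand 13 mm farther back than shut.
Start: joints at [1.201, 0.333, 0.04, 1.465, -0.013, 1.343, -0.059], TCP at [0.174, -0.626, 0.242] pointing down, gripper open.
Joint ranges: [-2.58, 2.58], [-0.38, 2.09], [-1.3, 1.39], [0.25, 2.4], [-1.5, 4.64], [0.08, 2.09], [-2.65, 2.65]. Speed limits (rad/s): [2.22, 2.22, 2.79, 2.79, 3.14, 3.14, 3.14].

## Interface

Orientations are given as a rotation vector (axis times angle).
In Python, from rig import * gives the robot as it stands.
- The arm moves only by the shell command python3 -m inch 'ROWS'. ROWS is JSON, a list of rows, each an object of numbers: "claw": the opening, from -1 (shut) to 1 (fully open); "x", "y", "z": the shift along the tool's x, y, z in cm; "rx", "ry", "rz": the turn, a rotation vector about the tool's x, y, z in rad. In form: [{"claw": .., "x": .., "y": .., "z": .., "rx": .., "ry": .., "rz": ..}, ...]. A call has 1 to 20 rows; each row is the pose to reach, as a shift and turn from the pose commanded when the call began, along the tool's axes at that moment; what a row does not reach only later rows make up. A row lasts 1/8 s, in which the tool goes at most 62.5 mm and 10.7 degrees, less where a joint would pass 70% of its speed; a pose out of reach is approached as far as the arm can. A call with a gripper value outside its range is refused whole. The fingers move at their own pace and stop on an object; the grip force is fixed at half the most. Time passes only in rows, so rows that repeat a pose let the fingers close. It gives the time, the measured TCP pose, the force and the opening at its end, in the units of the state.
- sense(): the state, without advancing time (a new reading comes with each control period).
- read_camera(name): name is "side" or "top" or "wrist"; returns the picture (480x640x3 uint8, blue, green, red); there is no depth.
- get_calibration(name): a dict with "vfov" (degrees; the focal length in pixels is half the picture's height over the tangent of half this angle, whatever the lens; pixels are square), "cx", "cy" (the principal point, pixels), "position" and "rotation" of the camera in the world; the wrist camera has in their place "T_tool_cam" (4x4, takes a point from camera to tool coordinates, whose origin is the TCP and whose axes are the flange's). Camera axes: x right, y up, looking along -z (the intrinsics and any distortion apply to the point x, -y, -z); pixel columns grow to the right and rows downward; lengths in m; the calibration is good to about 2 mm. A picture is of the moment at which its call begins: read the wrist's pose just before it. get_calibration takes no time and is no camera call.
- sign_off(): hands the job in, once; it reports no verdict.
The state is a dict: "clock": time; "qpos": joint angles; "dq": joint speeds; "joint_efforts": joint torques, N m; "position": TCP position; "ee_rot": TCP orientation; "contact_force": force on the tool from outside, world axes, zero at the start; "ft_torque": the same for the moment, N m; "grip_width": finger opening in m.
Only numpy, scipy, OpenCV 4.12 (cv2) and the standard library are available. Lean on these libraries where they do the work, as an engineer would, in place of code of your own. Each camera call takes 0.05 s, during which the arm holds its last target.

## Working session

There is one attempt and no reset: what is moved stays moved. The work goes in short steps, Python scripts to look and compute and a shell command to move; the robot and the scene stay as the last step left them, time stands still between calls to the robot, and variables do not carry over. Pictures are saved under pics/ and viewed, and the job is handed in when it is done.

```bash
ls; mkdir -p pics
cat > h.py <<'E'
from rig import *
import numpy as np, cv2
from scipy.spatial.transform import Rotation as R
E
python3 - <<'E'
from h import *
print(sense())
for n in ("side","top","wrist"):
    print(n,get_calibration(n))
    cv2.imwrite(f"pics/{n}0.png",read_camera(n))
E
```

```text
pics
{'clock': 0.0, 'qpos': array([ 1.20084052,  0.33393555,  0.03986617,  1.46627507, -0.01338726,
        1.3433206 , -0.05850599]), 'dq': array([-0.00112394,  0.00061353, -0.0007094 , -0.00230368,  0.00012526,
       -0.00041186,  0.00150242]), 'joint_efforts': array([-1.01165500e-03, -6.58544755e+01,  1.36446353e+00, -4.05562019e+01,
        1.67076371e-02,  1.24578568e-02, -1.02331438e-05]), 'position': array([ 0.17370232, -0.62589584,  0.24140337]), 'ee_rot': array([-3.11122985e+00, -4.23762983e-01,  5.46437047e-04]), 'contact_force': array([ 0.28264066, -0.00261858, -0.05522385]), 'ft_torque': array([-0.02878366,  0.01080642, -0.03359492]), 'grip_width': 0.08549527336404542}
side {'vfov': 50.527193831660895, 'cx': 332.64220444127847, 'cy': 240.58827059094085, 'position': array([ 0.29353066, -0.6414624 ,  0.74861826]), 'rotation': array([ 0.76832281, -0.07536177, -0.14359516])}
top {'vfov': 54.76989054064492, 'cx': 324.973399751453, 'cy': 237.48022913405364, 'position': array([0.33666411, 0.00500551, 0.88753547]), 'rotation': array([ 0.04411881, -0.06047628, -1.5543341 ])}
wrist {'vfov': 63.574704090230064, 'cx': 323.26087616884126, 'cy': 241.29077707376882, 'T_tool_cam': array([[ 8.63459770e-04,  9.54519899e-01,  2.98145967e-01,
         7.63088161e-02],
       [ 9.99998516e-01, -1.26861279e-03,  1.16539448e-03,
         4.33848280e-04],
       [ 1.49062401e-03,  2.98144518e-01, -9.54519578e-01,
        -1.31970328e-01],
       [ 0.00000000e+00,  0.00000000e+00,  0.00000000e+00,
         1.00000000e+00]])}
```

View pics/side0.png

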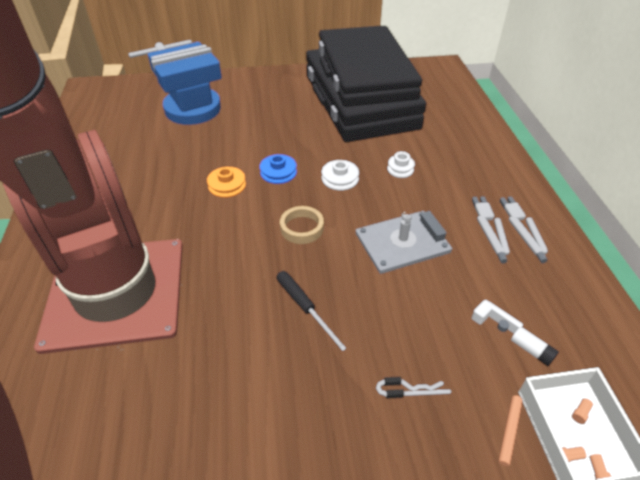

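View pics/top0.png

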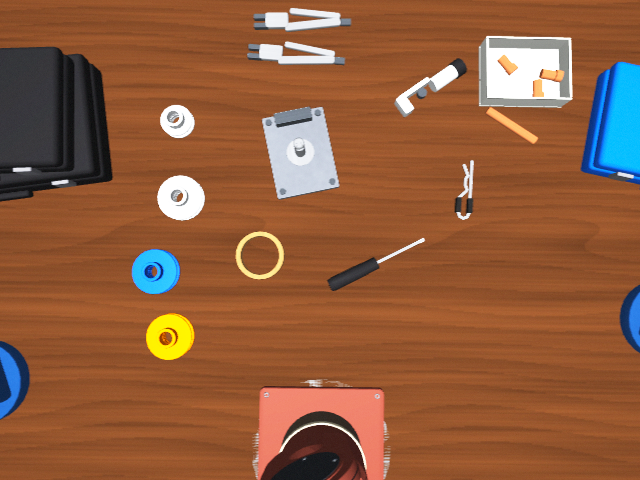

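View pics/wrist0.png

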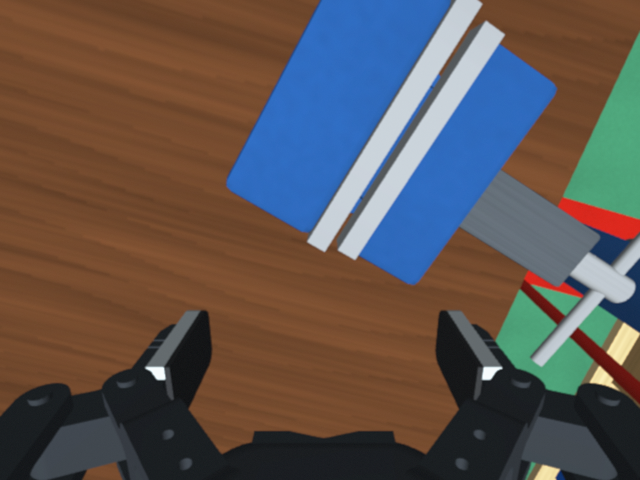

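```bash
cat >> h.py <<'E'
def cam(n,state=None):
    c=get_calibration(n); f=240/np.tan(np.radians(c["vfov"]/2))
    if n=="wrist":
        s=state or sense(); T=np.eye(4);T[:3,:3]=R.from_rotvec(s["ee_rot"]).as_matrix();T[:3,3]=s["position"]
        T=T@np.array(c["T_tool_cam"]); return f,c["cx"],c["cy"],T[:3,3],T[:3,:3]
    return f,c["cx"],c["cy"],np.array(c["position"]),R.from_rotvec(c["rotation"]).as_matrix()
def ray(C,uv):
    f,cx,cy,p,M=C; d=M@np.array([(uv[0]-cx)/f,-(uv[1]-cy)/f,-1.]); return p,d/np.linalg.norm(d)
def onz(C,uv,z):
    p,d=ray(C,uv); return p+d*(z-p[2])/d[2]
def proj(C,P):
    f,cx,cy,p,M=C; q=M.T@(np.asarray(P,float)-p); return np.array([cx-f*q[0]/q[2],cy+f*q[1]/q[2]])
def cross(C1,u1,C2,u2):
    p,d=ray(C1,u1);q,e=ray(C2,u2); A=np.stack([d,-e],1); t=np.linalg.lstsq(A,q-p,rcond=None)[0]
    a=p+d*t[0];b=q+e*t[1]; return (a+b)/2,np.linalg.norm(a-b)
E
python3 - <<'E'
from h import *
t=cv2.imread("pics/top0.png"); s=cv2.imread("pics/side0.png")
def cr(im,x0,y0,w,h,k): return cv2.resize(im[y0:y0+h,x0:x0+w],None,fx=k,fy=k,interpolation=cv2.INTER_CUBIC)
a=cr(t,140,90,200,120,4); cv2.imwrite("pics/ct.png",a)
cv2.imwrite("pics/cs.png",cr(s,310,140,160,130,5))
cv2.imwrite("pics/clip.png",np.hstack([cr(t,440,150,50,75,8)[:,:400],cr(s,370,365,90,40,4)[:0].reshape(0,0,3) if 0 else cv2.resize(cr(s,370,365,90,40,4),(360,160))[:0].reshape(-1,0,3) if 0 else cr(t,440,150,50,75,8)[:,:0]]))
cv2.imwrite("pics/clips.png",cr(s,370,365,90,40,8))
E
```

```text
(no output)
```

View pics/ct.png

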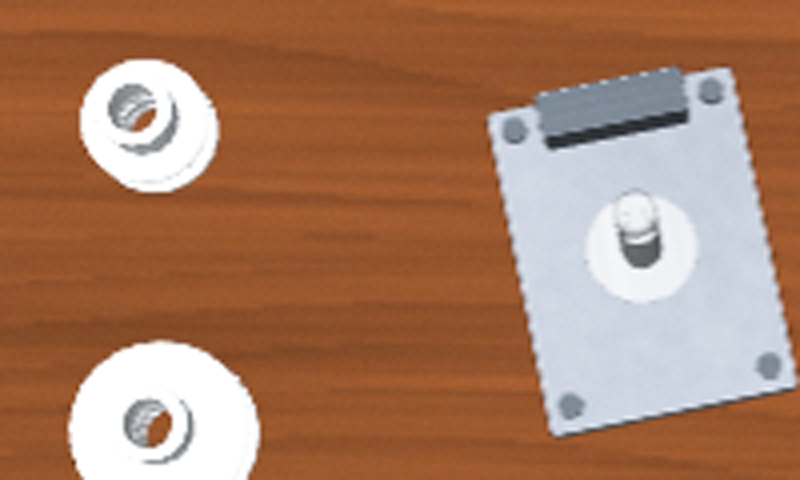

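View pics/cs.png

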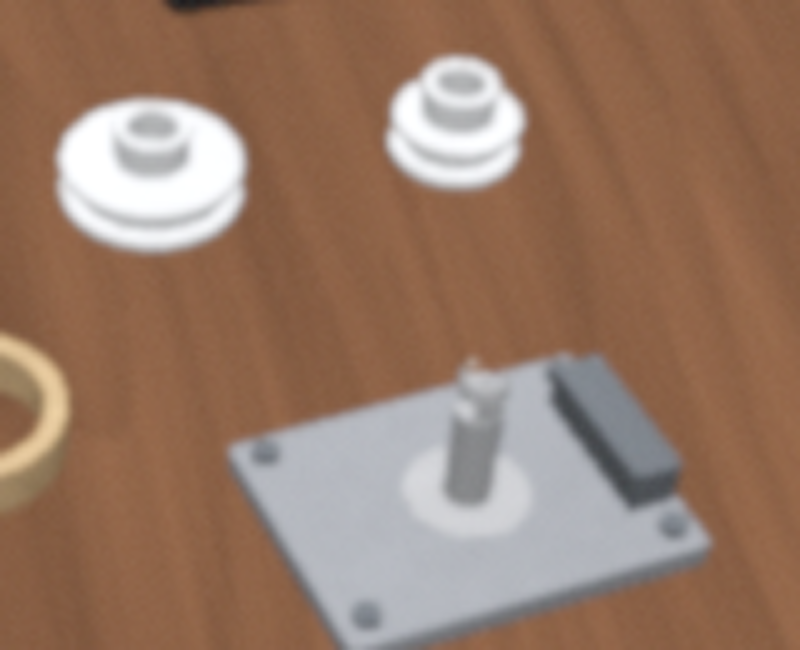

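View pics/clip.png

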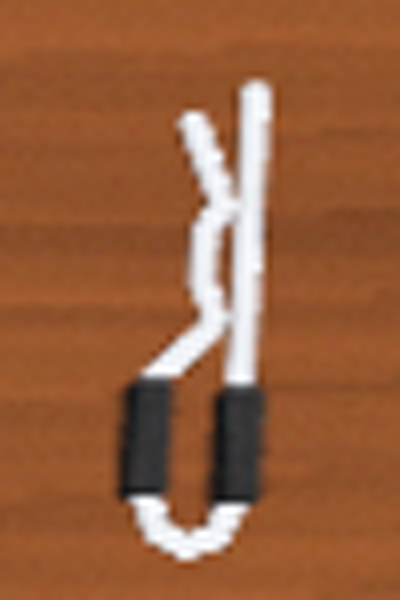

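View pics/clips.png

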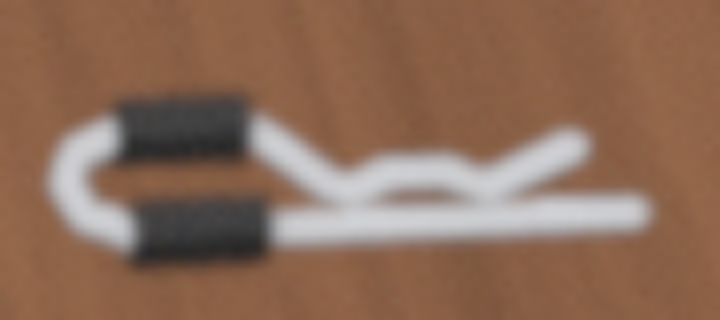

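Run:
```python
from h import *
t=cv2.imread("pics/top0.png"); s=cv2.imread("pics/side0.png"); CT,CS=cam("top"),cam("side")
def blobs(m,amin=60):
    n,l,st,c=cv2.connectedComponentsWithStats(m.astype(np.uint8))
    return [(st[i],c[i],(l==i)) for i in range(1,n) if st[i][4]>amin]
print("TOP bright")
w=(t.min(2)>150)
for st,c,m in blobs(w):
    cs,_=cv2.findContours(m.astype(np.uint8),cv2.RETR_EXTERNAL,2); (cc,r)=cv2.minEnclosingCircle(cs[0]); print(st,c.round(1),np.round(cc,1),round(r,1), cv2.minAreaRect(cs[0]))
# plate corners from crop
hsv=cv2.cvtColor(t,cv2.COLOR_BGR2HSV)
m=((hsv[...,1]<80)).astype(np.uint8); m[:, :250]=0; m[:,350:]=0; m[:100]=0;m[205:]=0
cs,_=cv2.findContours(m,cv2.RETR_EXTERNAL,2); c=max(cs,key=cv2.contourArea); r=cv2.minAreaRect(c); b=cv2.boxPoints(r); print("plate",r,b)
P=[onz(CT,p,.015) for p in b]; print(np.round(P,4), [round(np.linalg.norm(P[i]-P[i-1]),4) for i in range(4)], np.mean(P,0))
for e in (0,1):
    d=P[e+1]-P[e]; print(np.degrees(np.arctan2(d[1],d[0])))
# post top
pt=(140+634/4,90+212/4); ps=(310+483/5,140+385/5)
print("post",cross(CT,pt,CS,ps), onz(CT,(140+642/4,90+258/4),.015))
# former hub top
print("former", onz(CT,(140+158/4,90+427/4),.04), onz(CS,(310+152/5,140+128/5),.04), cross(CT,(140+154/4,90+424/4),CS,(310+152/5,140+128/5)))
# clip sleeves top & side
for n,im,C,(x0,y0,w_,h_) in (("top",t,CT,(440,150,50,75)),("side",s,CS,(370,365,90,40))):
    sub=im[y0:y0+h_,x0:x0+w_]; 
    for st,c,m in blobs(sub.max(2)<80,20): 
        u=c+[x0,y0]; print(n,"sleeve",st,u.round(1),onz(C,u,.010).round(4))
for n,C,(x0,y0,k),pts in (("top",CT,(440,150,8),[(257,88),(242,375),(195,120),(190,555)]),("side",CS,(370,365,8),[(645,213),(275,230),(575,145),(52,180)])):
    for p in pts: print(n,onz(C,(x0+p[0]/k,y0+p[1]/k),.007).round(4))
```

```text
TOP bright
[ 265    8   76   23 1060] [301.5  19.2] [302.4  19. ] 37.8 ((302.2991943359375, 17.790983200073242), (21.728578567504883, 75.59734344482422), 84.80557250976562)
[ 486   36   87   67 3671] [523.8  70.4] [529.  67.] 53.0 ((529.0, 69.0), (66.0, 86.0), 90.0)
[ 259   42   76   22 1071] [295.6  53.9] [296.5  54. ] 38.1 ((296.5, 52.5), (21.0, 75.0), 90.0)
[479  46   2  33  66] [479.5  62. ] [479.5  62. ] 16.0 ((479.5, 62.0), (32.0, 1.0), 90.0)
[396  65  62  50 782] [426.7  86.7] [427.3  88.6] 34.5 ((426.438720703125, 86.91767883300781), (19.421510696411133, 68.41371154785156), 53.34389114379883)
[479  81  82  27 147] [504.2 101.3] [519.5  94. ] 42.5 ((515.9793090820312, 104.84392547607422), (85.07007598876953, 23.135801315307617), 17.987335205078125)
[160 105  35  33 797] [177.1 121.2] [177.1 120.6] 17.5 ((176.75001525878906, 120.7500228881836), (34.64822769165039, 31.11269760131836), 45.0)
[ 262  107   77   92 4515] [300.7 155.7] [300.  152.5] 50.7 ((300.1142578125, 152.16981506347656), (81.82846069335938, 63.08028030395508), 78.43986511230469)
[458 160  16  38 268] [467.9 179.
[... 1401 characters left out ...]
89 0.015     ]
former [0.46406746 0.26510931 0.04      ] [0.46700461 0.26900887 0.04      ] (array([0.46580155, 0.2663144 , 0.04206431]), np.float64(0.0013709848232407401))
top sleeve [15 48  6 14 81] [457.5 204.5] [ 0.4627 -0.2564  0.01  ]
top sleeve [26 49  7 14 83] [468.9 205.5] [ 0.4612 -0.2782  0.01  ]
side sleeve [ 15  13  15   7 100] [392.4 381. ] [ 0.4629 -0.2572  0.01  ]
side sleeve [ 17  25  16   8 111] [394.9 393.8] [ 0.4616 -0.2793  0.01  ]
top [ 0.5483 -0.2859  0.007 ]
top [ 0.4783 -0.2818  0.007 ]
top [ 0.5402 -0.2708  0.007 ]
top [ 0.4347 -0.2691  0.007 ]
side [ 0.5507 -0.2874  0.007 ]
side [ 0.4771 -0.28    0.007 ]
side [ 0.5414 -0.2711  0.007 ]
side [ 0.4359 -0.2629  0.007 ]
```

```bash
cat >> h.py <<'E'
def go(P,yaw,s=None):
    "shift (cm, tool axes) and turn from the current pose to tool-down pose P,yaw(deg)"
    s=s or sense(); M=R.from_rotvec(s["ee_rot"]); D=R.from_euler('z',yaw,degrees=True)*R.from_euler('x',np.pi)
    print("cm",(M.inv().apply(np.array(P)-s["position"])*100).round(2),"rv",(M.inv()*D).as_rotvec().round(4))
E
python3 - <<'E'
from h import *
go((.46,-.27,.25),0)
E
```

```text
cm [ 37.1  -26.65  -0.81] rv [-1.200e-03  2.000e-04  2.708e-01]
```

```bash
python3 -m inch '[{"claw":1,"x":6,"y":-4,"z":-3,"rz":0.1},{"claw":1,"x":37.1,"y":-26.6,"z":-2,"rz":0.2708},{"claw":1,"x":37.1,"y":-26.6,"z":-2,"rz":0.2708},{"claw":1,"x":37.1,"y":-26.6,"z":-2,"rz":0.2708},{"claw":1,"x":37.1,"y":-26.6,"z":-2,"rz":0.2708},{"claw":1,"x":37.1,"y":-26.6,"z":-2,"rz":0.2708},{"claw":1,"x":37.1,"y":-26.6,"z":-2,"rz":0.2708},{"claw":1,"x":37.1,"y":-26.6,"z":-0.8,"rz":0.2708},{"claw":1,"x":37.1,"y":-26.6,"z":-0.8,"rz":0.2708},{"claw":1,"x":37.1,"y":-26.6,"z":-0.8,"rz":0.2708}]'
python3 - <<'E'
from h import *
s=sense();print(s["position"],s["dq"].max(),R.from_rotvec(s["ee_rot"]).as_euler('xyz',degrees=True)); np.save("s1.npy",np.r_[s["position"],s["ee_rot"]])
cv2.imwrite("pics/w1.png",read_camera("wrist"))
E
```

```text
[ 0.17377007 -0.62600338  0.2416426 ] 0.0008774584895117206 [-1.79930663e+02  2.84748426e-03  1.55128939e+01]validation failed for argument at $[0]...
```

View pics/w1.png

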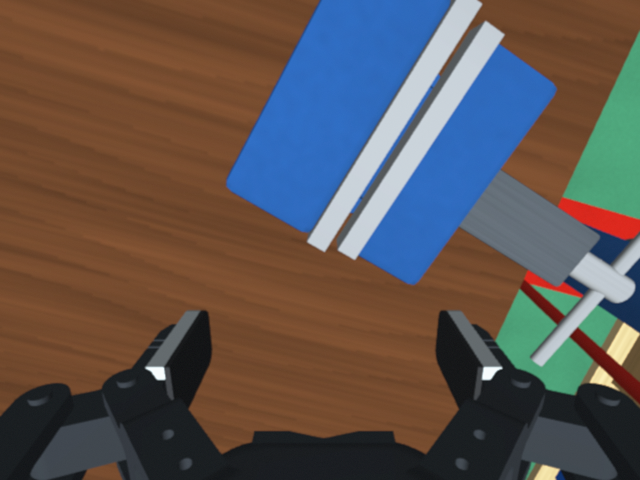

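```bash
python3 -m inch '[{"claw":1,"x":6,"y":-4,"z":-3,"rx":0,"ry":0,"rz":0.1},{"claw":1,"x":37.1,"y":-26.6,"z":-2,"rx":0,"ry":0,"rz":0.2708},{"claw":1,"x":37.1,"y":-26.6,"z":-2,"rx":0,"ry":0,"rz":0.2708},{"claw":1,"x":37.1,"y":-26.6,"z":-2,"rx":0,"ry":0,"rz":0.2708},{"claw":1,"x":37.1,"y":-26.6,"z":-2,"rx":0,"ry":0,"rz":0.2708},{"claw":1,"x":37.1,"y":-26.6,"z":-2,"rx":0,"ry":0,"rz":0.2708},{"claw":1,"x":37.1,"y":-26.6,"z":-2,"rx":0,"ry":0,"rz":0.2708},{"claw":1,"x":37.1,"y":-26.6,"z":-0.8,"rx":0,"ry":0,"rz":0.2708},{"claw":1,"x":37.1,"y":-26.6,"z":-0.8,"rx":0,"ry":0,"rz":0.2708},{"claw":1,"x":37.1,"y":-26.6,"z":-0.8,"rx":0,"ry":0,"rz":0.2708}]'
python3 - <<'E'
from h import *
s=sense();print(s["position"],s["dq"].max(),R.from_rotvec(s["ee_rot"]).as_euler('xyz',degrees=True)); np.save("s1.npy",np.r_[s["position"],s["ee_rot"]])
cv2.imwrite("pics/w2.png",read_camera("wrist"))
E
```

```text
clock: 1.45
position: [0.4595, -0.2719, 0.2504]
ee_rot: [3.141, -0.002, -0.001]
contact_force: [-0.3, 0.4, 0.2]
grip_width: 0.0857
[ 0.45947533 -0.27190167  0.25042726] 0.012814597428395769 [ 1.79979295e+02  2.46707400e-02 -7.91832427e-02]
```

View pics/w2.png

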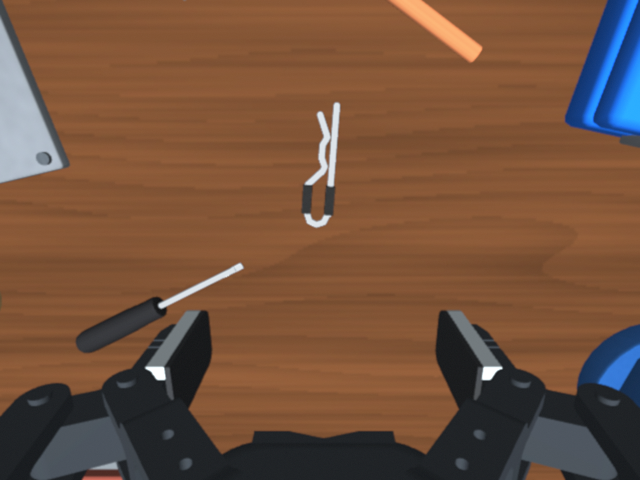

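```bash
python3 - <<'E'
from h import *
v=np.load("s1.npy"); C=cam("wrist",dict(position=v[:3],ee_rot=v[3:])); im=cv2.imread("pics/w2.png")
m=(im.max(2)<75).astype(np.uint8); m[:150]=0;m[230:]=0;m[:,:290]=0;m[:,350:]=0
n,l,st,c=cv2.connectedComponentsWithStats(m)
for i in range(1,n):
    if st[i][4]>30: print(st[i],c[i],onz(C,c[i],.009))
for p in ((336,105),(331,183)): print(onz(C,p,.007))
go((.49,.047,.25),0)
E
python3 -m inch '[{"claw":1,"x":3,"y":-31.9,"z":0,"rx":0,"ry":0,"rz":0},{"claw":1,"x":3,"y":-31.9,"z":0,"rx":0,"ry":0,"rz":0},{"claw":1,"x":3,"y":-31.9,"z":0,"rx":0,"ry":0,"rz":0},{"claw":1,"x":3,"y":-31.9,"z":0,"rx":0,"ry":0,"rz":0},{"claw":1,"x":3,"y":-31.9,"z":0,"rx":0,"ry":0,"rz":0},{"claw":1,"x":3,"y":-31.9,"z":0,"rx":0,"ry":0,"rz":0},{"claw":1,"x":3,"y":-31.9,"z":0,"rx":0,"ry":0,"rz":0}]'
python3 - <<'E'
from h import *
s=sense();print(s["position"],s["dq"].max(),R.from_rotvec(s["ee_rot"]).as_euler('xyz',degrees=True)); np.save("s2.npy",np.r_[s["position"],s["ee_rot"]])
cv2.imwrite("pics/w3.png",read_camera("wrist"))
E
```

```text
[302 186  10  27 219] [306.52511416 198.89041096] [ 0.46240191 -0.25557825  0.009     ]
[324 186  11  29 224] [328.95089286 200.20089286] [ 0.46109612 -0.2774889   0.009     ]
[ 0.54902157 -0.28362311  0.007     ]
[ 0.47761536 -0.27943869  0.007     ]
cm [  2.99 -31.93   0.04] rv [ 0.0005  0.0001 -0.0022]
clock: 2.38
position: [0.4904, 0.0472, 0.2505]
ee_rot: [3.141, -0.001, 0.001]
contact_force: [0.4, -1.0, -0.7]
grip_width: 0.0853
[0.49040403 0.04716655 0.25054469] 0.02994660702208729 [ 1.79975098e+02 -1.84442008e-02 -4.38262090e-02]
```

View pics/w3.png

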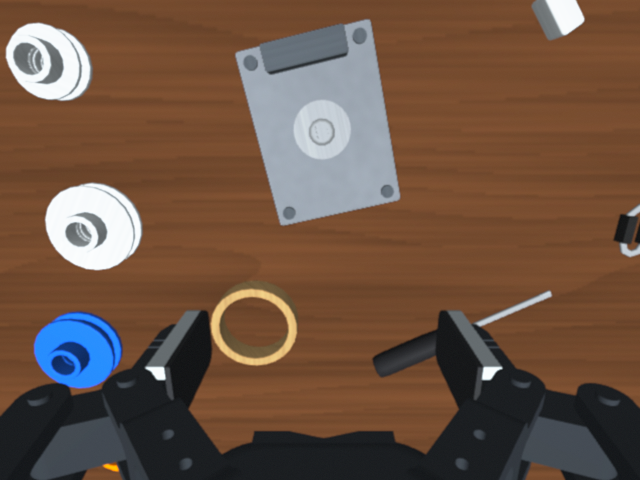

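Run:
```python
from h import *
v=np.load("s2.npy"); C=cam("wrist",dict(position=v[:3],ee_rot=v[3:])); im=cv2.imread("pics/w3.png")
cv2.imwrite("pics/c3.png",cv2.resize(im[85:175,270:370],None,fx=6,fy=6,interpolation=cv2.INTER_CUBIC))
b=[(236,52),(370,20),(400,200),(281,224)]
P=np.array([onz(C,p,.015) for p in b]);print(P.round(4),P.mean(0),[np.linalg.norm(P[i]-P[i-1]).round(4) for i in range(4)])
for a,c in ((3,0),(2,1)): d=P[c]-P[a];print(np.degrees(np.arctan2(d[1],d[0])))
for a,c in ((1,0),(2,3)): d=P[c]-P[a];print(np.degrees(np.arctan2(d[1],d[0]))-90)
print("disc",onz(C,(322,129.5),.016),"top",onz(C,(321,132),.078))
print("holes", [onz(C,p,.015).round(4) for p in ((250,63),(360,36),(387,191),(289,213))])
print("former",onz(C,(82,232),.04))
go((.43,.266,.2),0)
```

```text
[[ 0.623   0.1224  0.015 ]
 [ 0.6475  0.0077  0.015 ]
 [ 0.4936 -0.0267  0.015 ]
 [ 0.4697  0.0886  0.015 ]] [0.55846603 0.04799505 0.015     ] [np.float64(0.157), np.float64(0.1173), np.float64(0.1577), np.float64(0.1177)]
12.451322514347817
12.601209867388397
12.07218268109365
11.71042366015557
disc [0.55879224 0.04827423 0.016     ] top [0.55832356 0.0487896  0.078     ]
holes [array([0.6143, 0.1108, 0.015 ]), array([0.6354, 0.0158, 0.015 ]), array([ 0.5023, -0.0138,  0.015 ]), array([0.4808, 0.0804, 0.015 ])]
former [0.46864367 0.26911564 0.04      ]
cm [ -6.09 -21.97   5.03] rv [ 0.0006 -0.0001 -0.0025]
```

View pics/c3.png

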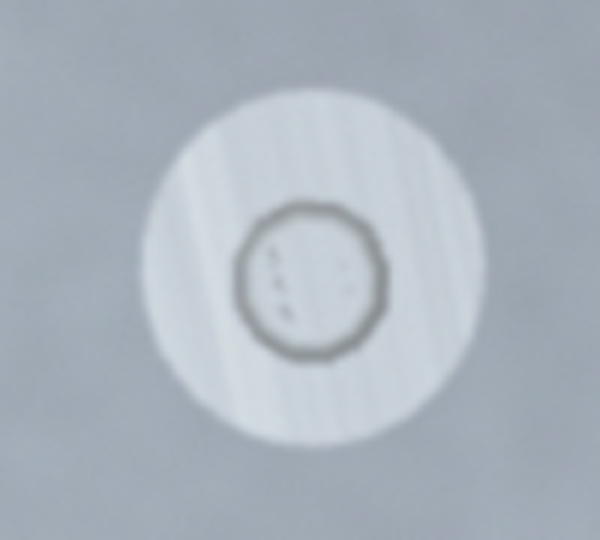

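```bash
python3 -m inch '[{"claw":1,"x":-2.3,"y":-22.1,"z":4,"rx":0,"ry":0,"rz":0},{"claw":1,"x":-2.3,"y":-22.1,"z":10,"rx":0,"ry":0,"rz":0},{"claw":1,"x":-2.3,"y":-22.1,"z":10,"rx":0,"ry":0,"rz":0},{"claw":1,"x":-2.3,"y":-22.1,"z":10,"rx":0,"ry":0,"rz":0},{"claw":1,"x":-2.3,"y":-22.1,"z":10,"rx":0,"ry":0,"rz":0},{"claw":1,"x":-2.3,"y":-22.1,"z":10,"rx":0,"ry":0,"rz":0},{"claw":1,"x":-2.3,"y":-22.1,"z":10,"rx":0,"ry":0,"rz":0}]'
python3 - <<'E'
from h import *
s=sense();print(s["position"],s["dq"].max(),R.from_rotvec(s["ee_rot"]).as_euler('xyz',degrees=True)); np.save("s3.npy",np.r_[s["position"],s["ee_rot"]])
cv2.imwrite("pics/w4.png",read_camera("wrist"))
E
```

```text
clock: 3.3
position: [0.4687, 0.2671, 0.1509]
ee_rot: [3.141, -0.006, 0.002]
contact_force: [0.2, -0.7, -0.4]
grip_width: 0.0852
[0.46866943 0.26706109 0.15093357] 0.0009003846566992769 [ 1.79964163e+02 -7.50583874e-02 -2.14411632e-01]
```

View pics/w4.png

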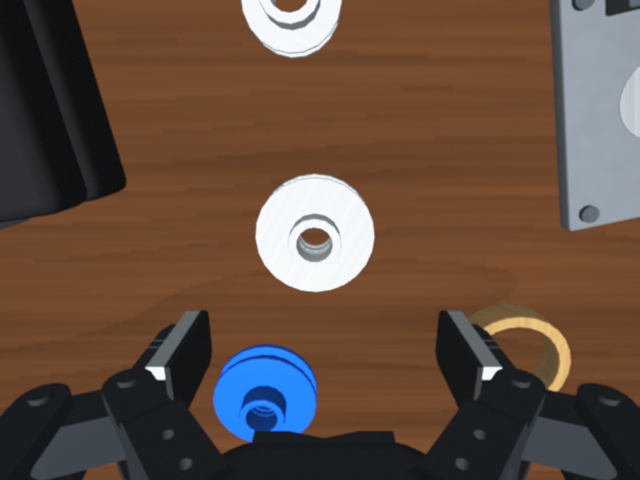

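Run:
```python
from h import *
v=np.load("s3.npy"); C=cam("wrist",dict(position=v[:3],ee_rot=v[3:])); im=cv2.imread("pics/w4.png")
m=(im.min(2)>140).astype(np.uint8); m[:150]=0;m[310:]=0;m[:,:230]=0;m[:,400:]=0
cs,_=cv2.findContours(m,cv2.RETR_EXTERNAL,2); c=max(cs,key=cv2.contourArea)
print(cv2.boundingRect(c),cv2.fitEllipse(c))
P=np.array([onz(C,p[0],.022) for p in c if p[0][1]>225]); # lower half = top rim
A=np.c_[2*P[:,:2],np.ones(len(P))]; x=np.linalg.lstsq(A,(P[:,:2]**2).sum(1),rcond=None)[0]; print("rim",x[:2],np.sqrt(x[2]+x[0]**2+x[1]**2))
print("hub",onz(C,(314.5,241),.04), onz(C,(289,240),.04),onz(C,(341,240),.04))
cv2.imwrite("pics/c4.png",cv2.resize(im[165:300,245:385],None,fx=5,fy=4.4,interpolation=cv2.INTER_CUBIC))
```

```text
(255, 174, 120, 118) ((314.59051513671875, 232.9764404296875), (116.69306182861328, 117.71548461914062), 97.54544067382812)
rim [0.46692113 0.27305788] 0.04148290799243139
hub [0.46947363 0.27264986 0.04      ] [0.4702061  0.28938508 0.04      ] [0.47011421 0.25524638 0.04      ]
```

View pics/c4.png

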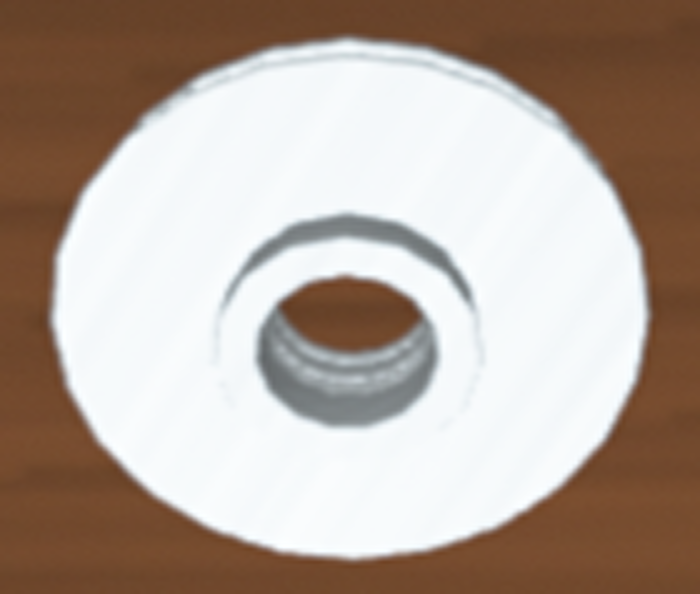

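```bash
python3 -m inch '[{"claw":1,"x":-0.15,"y":-0.5,"z":6,"rx":0,"ry":0,"rz":0},{"claw":1,"x":-0.15,"y":-0.5,"z":10,"rx":0,"ry":0,"rz":0},{"claw":1,"x":-0.15,"y":-0.5,"z":11.5,"rx":0,"ry":0,"rz":0},{"claw":1,"x":-0.15,"y":-0.5,"z":11.5,"rx":0,"ry":0,"rz":0},{"claw":0,"x":-0.15,"y":-0.5,"z":11.5,"rx":0,"ry":0,"rz":0},{"claw":-1,"x":-0.15,"y":-0.5,"z":11.5,"rx":0,"ry":0,"rz":0},{"claw":-1,"x":-0.15,"y":-0.5,"z":11.5,"rx":0,"ry":0,"rz":0},{"claw":-1,"x":-0.15,"y":-0.5,"z":11.5,"rx":0,"ry":0,"rz":0},{"claw":-1,"x":-0.15,"y":-0.5,"z":11.5,"rx":0,"ry":0,"rz":0},{"claw":-1,"x":-0.15,"y":-0.5,"z":11.5,"rx":0,"ry":0,"rz":0}]'
python3 - <<'E'
from h import *
s=sense();print(s["position"],s["dq"].max()); np.save("s4.npy",np.r_[s["position"],s["ee_rot"]])
cv2.imwrite("pics/w5.png",read_camera("wrist"))
E
```

```text
clock: 4.6
position: [0.4664, 0.2744, 0.0368]
ee_rot: [3.141, 0.0, 0.003]
contact_force: [-2.1, -2.8, 11.0]
grip_width: 0.034
[0.46644214 0.27438371 0.03679359] 0.00179061887992374
```

View pics/w5.png

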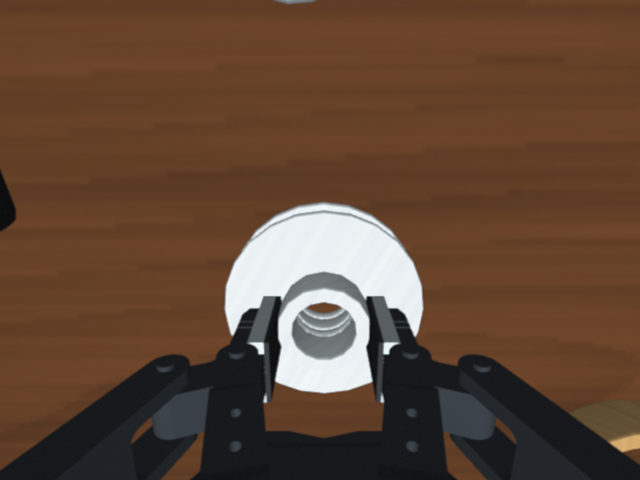

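Run:
```python
from h import *
v=np.load("s4.npy"); C=cam("wrist",dict(position=v[:3],ee_rot=v[3:])); im=cv2.imread("pics/w5.png")
cv2.imwrite("pics/c5.png",cv2.resize(im[255:375,260:390],None,fx=5,fy=5,interpolation=cv2.INTER_CUBIC))
print(v[:3]);print([onz(C,(324,y),.04).round(4) for y in (315,320,325,330,335)], proj(C,(v[0],v[1],.04)))
```

```text
[0.46644214 0.27438371 0.03679359]
[array([0.474 , 0.2739, 0.04  ]), array([0.4719, 0.2739, 0.04  ]), array([0.4698, 0.2739, 0.04  ]), array([0.4677, 0.2739, 0.04  ]), array([0.4656, 0.2739, 0.04  ])] [322.6316972  332.96213878]
```

View pics/c5.png

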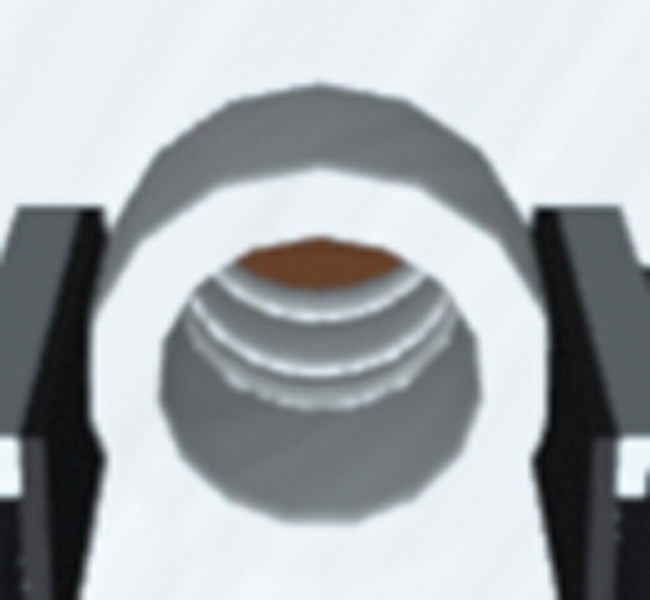

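```bash
python3 -m inch '[{"claw":-1,"x":0,"y":0,"z":-1,"rx":0,"ry":0,"rz":0},{"claw":-1,"x":0,"y":0,"z":-3,"rx":0,"ry":0,"rz":0},{"claw":-1,"x":0,"y":0,"z":-7,"rx":0,"ry":0,"rz":0},{"claw":-1,"x":0,"y":0,"z":-12,"rx":0,"ry":0,"rz":0},{"claw":-1,"x":0,"y":0,"z":-12,"rx":0,"ry":0,"rz":0},{"claw":-1,"x":0,"y":0,"z":-12,"rx":0,"ry":0,"rz":0}]'
```

```text
clock: 5.4
position: [0.4655, 0.274, 0.1555]
ee_rot: [3.141, -0.0, 0.0]
contact_force: [0.3, -0.8, -3.7]
grip_width: 0.0337
```

```bash
python3 -m inch '[{"claw":-1,"x":9.2,"y":22.6,"z":0,"rx":0,"ry":0,"rz":0},{"claw":-1,"x":9.2,"y":22.6,"z":0,"rx":0,"ry":0,"rz":0},{"claw":-1,"x":9.2,"y":22.6,"z":0,"rx":0,"ry":0,"rz":0},{"claw":-1,"x":9.2,"y":22.6,"z":0,"rx":0,"ry":0,"rz":0},{"claw":-1,"x":9.2,"y":22.6,"z":2,"rx":0,"ry":0,"rz":0},{"claw":-1,"x":9.2,"y":22.6,"z":2,"rx":0,"ry":0,"rz":0},{"claw":-1,"x":9.2,"y":22.6,"z":2,"rx":0,"ry":0,"rz":0},{"claw":-1,"x":9.2,"y":22.6,"z":2,"rx":0,"ry":0,"rz":0}]'
python3 - <<'E'
from h import *
s=sense(); np.save("s5.npy",np.r_[s["position"],s["ee_rot"]])
cv2.imwrite("pics/w6.png",read_camera("wrist"));im=read_camera("side")
cv2.imwrite("pics/s6.png",cv2.resize(im[170:280,340:470],None,fx=5,fy=5,interpolation=cv2.INTER_CUBIC))
go((.5577,.0482,.12),0)
E
```

```text
clock: 6.4
position: [0.5576, 0.0496, 0.1358]
ee_rot: [-3.141, -0.003, -0.001]
contact_force: [-0.5, 0.0, -3.2]
grip_width: 0.0339
cm [-0.01  0.08  1.59] rv [-0.     -0.0008  0.0012]
```

View pics/w6.png

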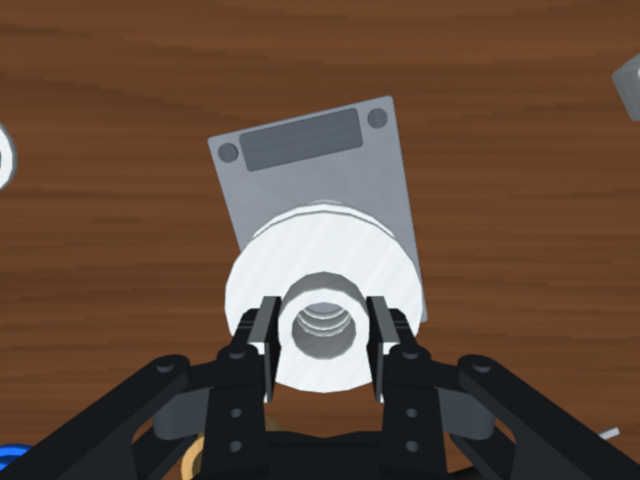

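View pics/s6.png

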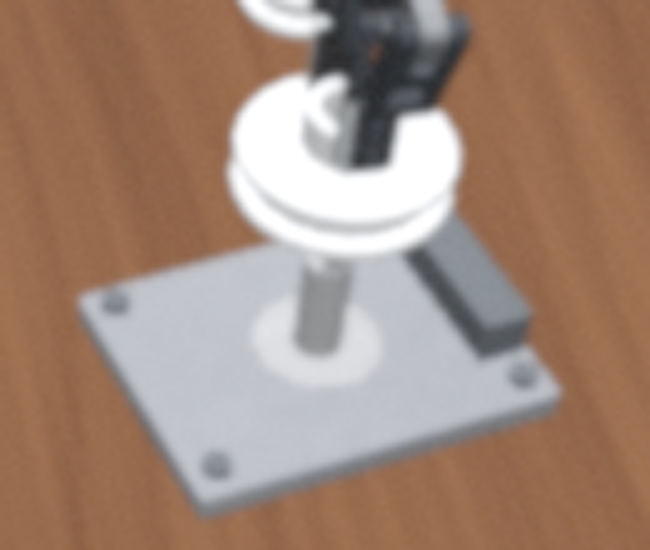

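```bash
python3 -m inch '[{"claw":-1,"x":0,"y":0.1,"z":1,"rx":0,"ry":0,"rz":0},{"claw":-1,"x":0,"y":0.1,"z":1.8,"rx":0,"ry":0,"rz":0},{"claw":-1,"x":0,"y":0.1,"z":2.2,"rx":0,"ry":0,"rz":0},{"claw":-1,"x":0,"y":0.1,"z":2.4,"rx":0,"ry":0,"rz":0},{"claw":-1,"x":0,"y":0.1,"z":2.6,"rx":0,"ry":0,"rz":0}]'
python3 -m inch '[{"claw":-1,"x":0,"y":0,"z":0.2,"rx":0,"ry":0,"rz":0},{"claw":-1,"x":0,"y":0,"z":0.4,"rx":0,"ry":0,"rz":0},{"claw":-1,"x":0,"y":0,"z":0.6,"rx":0,"ry":0,"rz":0}]'
```

```text
clock: 7.12
position: [0.5578, 0.0473, 0.1093]
ee_rot: [-3.141, 0.0, -0.0]
contact_force: [0.9, 0.7, -3.1]
grip_width: 0.0337
clock: 7.5
position: [0.5577, 0.0473, 0.1033]
ee_rot: [-3.142, 0.0, -0.0]
contact_force: [-0.2, -0.3, -3.9]
grip_width: 0.0337
```

```bash
python3 -m inch '[{"claw":-1,"x":0,"y":0,"z":0.8,"rx":0,"ry":0,"rz":0},{"claw":-1,"x":0,"y":0,"z":1.6,"rx":0,"ry":0,"rz":0},{"claw":-1,"x":0,"y":0,"z":2.4,"rx":0,"ry":0,"rz":0}]'
python3 -m inch '[{"claw":-1,"x":0,"y":0,"z":0.8,"rx":0,"ry":0,"rz":0},{"claw":-1,"x":0,"y":0,"z":1.6,"rx":0,"ry":0,"rz":0},{"claw":-1,"x":0,"y":0,"z":2.2,"rx":0,"ry":0,"rz":0},{"claw":-1,"x":0,"y":0,"z":2.5,"rx":0,"ry":0,"rz":0}]'
```

```text
clock: 7.88
position: [0.5575, 0.0472, 0.0785]
ee_rot: [-3.142, 0.0, 0.001]
contact_force: [-0.2, -0.3, -3.0]
grip_width: 0.0338
clock: 8.38
position: [0.5576, 0.0473, 0.0539]
ee_rot: [-3.142, 0.0, 0.001]
contact_force: [-0.3, 1.1, -3.6]
grip_width: 0.0336
```

```bash
python3 -m inch '[{"claw":-1,"x":0,"y":0,"z":0.1,"rx":0,"ry":0,"rz":0},{"claw":-1,"x":0,"y":0,"z":0.2,"rx":0,"ry":0,"rz":0},{"claw":-1,"x":0,"y":0,"z":0.25,"rx":0,"ry":0,"rz":0}]'
```

```text
clock: 8.75
position: [0.5579, 0.0473, 0.0524]
ee_rot: [3.141, -0.0, 0.001]
contact_force: [-3.9, -0.8, 6.2]
grip_width: 0.0334
```

```bash
python3 -m inch '[{"claw":0.3,"x":0,"y":0,"z":0,"rx":0,"ry":0,"rz":0},{"claw":0.5,"x":0,"y":0,"z":0,"rx":0,"ry":0,"rz":0},{"claw":0.5,"x":0,"y":0,"z":0,"rx":0,"ry":0,"rz":0},{"claw":0.5,"x":0,"y":0,"z":0,"rx":0,"ry":0,"rz":0},{"claw":0.5,"x":0,"y":0,"z":-2,"rx":0,"ry":0,"rz":0},{"claw":0.5,"x":0,"y":0,"z":-6,"rx":0,"ry":0,"rz":0},{"claw":-1,"x":0,"y":0,"z":-6,"rx":0,"ry":0,"rz":0},{"claw":-1,"x":0,"y":0,"z":-6,"rx":0,"ry":0,"rz":0},{"claw":-1,"x":0,"y":0,"z":-6,"rx":0,"ry":0,"rz":0},{"claw":-1,"x":0,"y":0,"z":-6,"rx":0,"ry":0,"rz":0},{"claw":-1,"x":0,"y":0,"z":-6,"rx":0,"ry":0,"rz":0}]'
python3 - <<'E'
from h import *
s=sense(); np.save("s6.npy",np.r_[s["position"],s["ee_rot"]])
cv2.imwrite("pics/w7.png",read_camera("wrist"));im=read_camera("side")
cv2.imwrite("pics/s7.png",cv2.resize(im[170:280,340:470],None,fx=5,fy=5,interpolation=cv2.INTER_CUBIC))
E
```

```text
clock: 10.12
position: [0.5574, 0.0472, 0.1114]
ee_rot: [-3.141, 0.0, 0.001]
contact_force: [-1.0, 0.9, -0.2]
grip_width: -0.0001
```

View pics/w7.png

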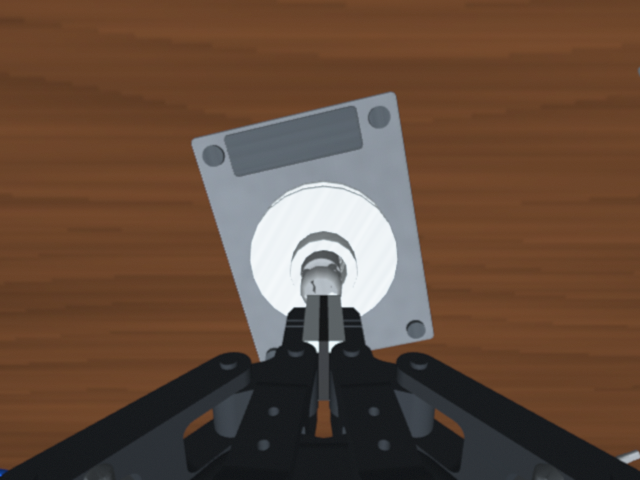

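View pics/s7.png

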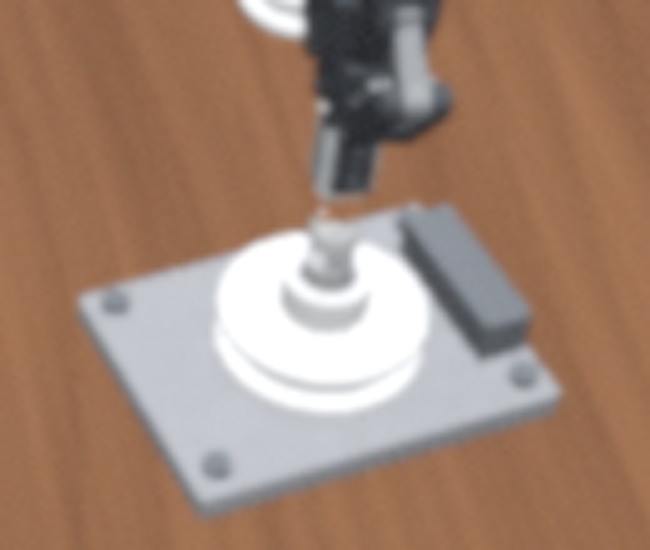

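```bash
python3 -m inch '[{"claw":-1,"x":0.05,"y":0,"z":1,"rx":0,"ry":0,"rz":0},{"claw":-1,"x":0.05,"y":0,"z":1.7,"rx":0,"ry":0,"rz":0},{"claw":-1,"x":0.05,"y":0,"z":1.7,"rx":0,"ry":0,"rz":0}]'
python3 -m inch '[{"claw":-1,"x":0,"y":0,"z":0.1,"rx":0,"ry":0,"rz":0},{"claw":-1,"x":0,"y":0,"z":0.2,"rx":0,"ry":0,"rz":0}]'
python3 -m inch '[{"claw":-1,"x":0,"y":0,"z":0.1,"rx":0,"ry":0,"rz":0},{"claw":-1,"x":0,"y":0,"z":0.2,"rx":0,"ry":0,"rz":0}]'
```

```text
clock: 10.6
position: [0.5576, 0.0472, 0.0938]
ee_rot: [-3.142, 0.0, 0.003]
contact_force: [1.0, -0.7, 0.1]
grip_width: -0.0001
clock: 10.85
position: [0.5584, 0.0473, 0.093]
ee_rot: [-3.142, 0.0, -0.001]
contact_force: [0.2, -1.2, 0.0]
grip_width: 0.0002
clock: 11.1
position: [0.5585, 0.0473, 0.0925]
ee_rot: [3.141, -0.0, 0.001]
contact_force: [-9.1, -2.2, 22.8]
grip_width: -0.0
```

```bash
python3 -m inch '[{"claw":-1,"x":0,"y":0,"z":-0.1,"rx":0,"ry":0,"rz":0},{"claw":-1,"x":0,"y":0,"z":-0.1,"rx":0,"ry":0,"rz":0}]'
python3 -m inch '[{"claw":-1,"x":0,"y":0,"z":-0.1,"rx":0,"ry":0,"rz":0},{"claw":-1,"x":0,"y":0,"z":-0.1,"rx":0,"ry":0,"rz":0}]'
```

```text
clock: 11.35
position: [0.5586, 0.0473, 0.0926]
ee_rot: [3.141, -0.0, 0.002]
contact_force: [-1.6, -0.5, 7.0]
grip_width: -0.0004
clock: 11.6
position: [0.5582, 0.0472, 0.0927]
ee_rot: [-3.142, -0.0, 0.0]
contact_force: [-0.7, 0.7, 0.5]
grip_width: 0.0002
```

```bash
python3 -m inch '[{"claw":-1,"x":0,"y":0,"z":-4,"rx":0,"ry":0,"rz":0},{"claw":-1,"x":-3,"y":6,"z":-6,"rx":0,"ry":0,"rz":0.059},{"claw":-1,"x":-16,"y":31.4,"z":-5,"rx":0,"ry":0,"rz":0.059},{"claw":-1,"x":-16,"y":31.4,"z":-5,"rx":0,"ry":0,"rz":0.059},{"claw":-1,"x":-16,"y":31.4,"z":-5,"rx":0,"ry":0,"rz":0.059},{"claw":-1,"x":-16,"y":31.4,"z":-5,"rx":0,"ry":0,"rz":0.059},{"claw":-1,"x":-16,"y":31.4,"z":-3,"rx":0,"ry":0,"rz":0.059},{"claw":-1,"x":-16,"y":31.4,"z":2,"rx":0,"ry":0,"rz":0.059},{"claw":-1,"x":-16,"y":31.4,"z":6,"rx":0,"ry":0,"rz":0.059},{"claw":-1,"x":-16,"y":31.4,"z":7.7,"rx":0,"ry":0,"rz":0.059},{"claw":-1,"x":-16,"y":31.4,"z":7.7,"rx":0,"ry":0,"rz":0.059}]'
python3 - <<'E'
from h import *
s=sense(); print(s["position"],R.from_rotvec(s["ee_rot"]).as_euler('xyz',degrees=True)[2])
E
```

```text
clock: 12.98
position: [0.3979, -0.2663, 0.0154]
ee_rot: [-3.139, 0.092, 0.002]
contact_force: [-0.0, 0.9, -0.7]
grip_width: 0.0001
[ 0.39791345 -0.26632021  0.01535597] -3.3587780189497676
```

```bash
python3 -m inch '[{"claw":-1,"x":0,"y":0,"z":0.3,"rx":0,"ry":0,"rz":0},{"claw":-1,"x":0,"y":0,"z":0.45,"rx":0,"ry":0,"rz":0},{"claw":-1,"x":0,"y":0,"z":0.5,"rx":0,"ry":0,"rz":0},{"claw":-1,"x":0,"y":0,"z":0.5,"rx":0,"ry":0,"rz":0}]'
```

```text
clock: 13.48
position: [0.3984, -0.2669, 0.0112]
ee_rot: [3.14, -0.093, 0.001]
contact_force: [-0.2, -0.1, -0.1]
grip_width: -0.0001
```

```bash
python3 -m inch '[{"claw":-1,"x":0,"y":0,"z":0.1,"rx":0,"ry":0,"rz":0},{"claw":-1,"x":0,"y":0,"z":0.1,"rx":0,"ry":0,"rz":0}]'
```

```text
clock: 13.72
position: [0.3984, -0.2669, 0.0111]
ee_rot: [3.14, -0.093, -0.0]
contact_force: [-5.1, 2.7, 17.6]
grip_width: 0.0001
```

```bash
python3 -m inch '[{"claw":-1,"x":0,"y":0,"z":-4,"rx":0,"ry":0,"rz":0},{"claw":0.4,"x":4,"y":0,"z":-9,"rx":0,"ry":0,"rz":0},{"claw":0.4,"x":6.3,"y":0,"z":-9,"rx":0,"ry":0,"rz":0},{"claw":0.4,"x":6.3,"y":0,"z":-9,"rx":0,"ry":0,"rz":0},{"claw":0.4,"x":6.3,"y":0,"z":-9,"rx":0,"ry":0,"rz":0}]'
python3 - <<'E'
from h import *
s=sense();print(s["position"],R.from_rotvec(s["ee_rot"]).as_euler('xyz',degrees=True)); np.save("s7.npy",np.r_[s["position"],s["ee_rot"]])
cv2.imwrite("pics/w8.png",read_camera("wrist"))
E
```

```text
clock: 14.35
position: [0.46, -0.2703, 0.0991]
ee_rot: [-3.14, 0.093, 0.003]
contact_force: [0.1, -0.0, -0.1]
grip_width: 0.0597
[ 0.46000964 -0.27027703  0.09912513] [-1.79962795e+02  9.24498471e-02 -3.39401624e+00]
```

View pics/w8.png

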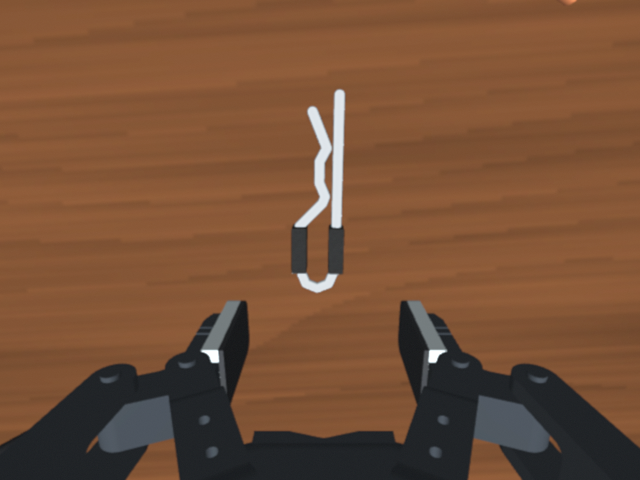

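Run:
```python
from h import *
v=np.load("s7.npy"); S=dict(position=v[:3],ee_rot=v[3:]);C=cam("wrist",S); im=cv2.imread("pics/w8.png")
m=(im.max(2)<75).astype(np.uint8); m[:210]=0;m[285:]=0;m[:,:280]=0;m[:,360:]=0
n,l,st,c=cv2.connectedComponentsWithStats(m); q=[]
for i in range(1,n):
    if st[i][4]>30: 
        # use top face approx: mean at z .012
        print(st[i],c[i]); q.append(onz(C,c[i],.012)); print(q[-1])
print("mid",np.mean(q,0))
ln=[]
for y in range(100,220,2):
    r=im[y,322:360].min(1)>150; xs=np.nonzero(r)[0]
    r=im[y,330:360].min(1).astype(int); xs=np.nonzero(r>150)[0]
    if len(xs): ln.append(onz(C,(330+xs.max()-4,y),.007)[:2])
ln=np.array(ln); d=np.polyfit(ln[:,0],ln[:,1],1); print("yaw leg",np.degrees(np.arctan(d[0])), "y at .462",np.polyval(d,.462))
go((q[0]+q[1])/2*[1,1,0]+[0,0,.0125],-3.6,S)
```

```text
[328 225  16  49 649] [335.40832049 249.89984592]
[ 0.46195007 -0.27771192  0.012     ]
[292 226  15  47 665] [298.9112782 249.3443609]
[ 0.46355672 -0.25598808  0.012     ]
mid [ 0.4627534 -0.26685    0.012    ]
yaw leg -4.319125746088784 y at .462 -0.2780282736674061
cm [ 0.27 -0.35  8.66] rv [-0.0006  0.0016  0.0036]
```

```bash
python3 -m inch '[{"claw":0.4,"x":0.27,"y":-0.35,"z":5,"rx":0,"ry":0,"rz":0.014},{"claw":0.4,"x":0.27,"y":-0.35,"z":8,"rx":0,"ry":0,"rz":0.014},{"claw":0.4,"x":0.27,"y":-0.35,"z":8.65,"rx":0,"ry":0,"rz":0.014},{"claw":0.4,"x":0.27,"y":-0.35,"z":8.65,"rx":0,"ry":0,"rz":0.014},{"claw":0,"x":0.27,"y":-0.35,"z":8.65,"rx":0,"ry":0,"rz":0.014},{"claw":-1,"x":0.27,"y":-0.35,"z":8.65,"rx":0,"ry":0,"rz":0.014},{"claw":-1,"x":0.27,"y":-0.35,"z":8.65,"rx":0,"ry":0,"rz":0.014},{"claw":-1,"x":0.27,"y":-0.35,"z":8.65,"rx":0,"ry":0,"rz":0.014},{"claw":-1,"x":0.27,"y":-0.35,"z":8.65,"rx":0,"ry":0,"rz":0.014}]'
python3 - <<'E'
from h import *
s=sense();print(s["position"],R.from_rotvec(s["ee_rot"]).as_euler('xyz',degrees=True)); np.save("s8.npy",np.r_[s["position"],s["ee_rot"]])
cv2.imwrite("pics/w9.png",read_camera("wrist"))
E
```

```text
clock: 15.52
position: [0.4647, -0.2677, 0.0148]
ee_rot: [3.138, -0.115, 0.003]
contact_force: [-1.2, 1.6, 6.6]
grip_width: 0.0293
[ 0.46468386 -0.2676502   0.01477953] [ 1.79933972e+02 -9.46000538e-02 -4.19249153e+00]
```

View pics/w9.png

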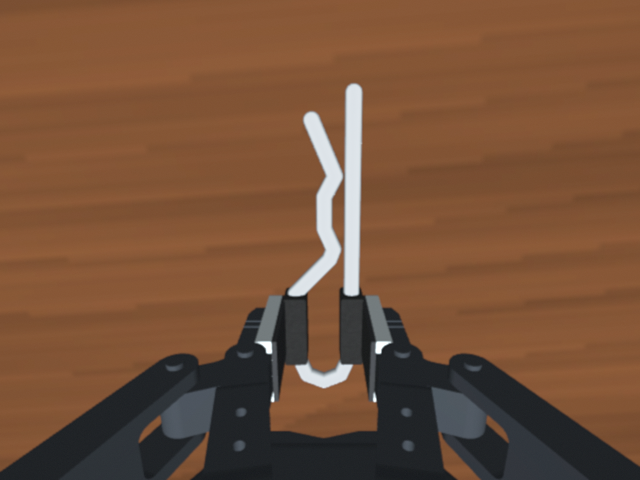

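```bash
cat > leg.py <<'E'
from h import *
def leg(fn,S,dz):
    "fit straight leg in the tool frame; plane of mid-wire at TCP z - dz"
    C=cam("wrist",S); im=cv2.imread(fn); z=S["position"][2]-dz; M=R.from_rotvec(S["ee_rot"])
    L=[]
    for y in range(95,285,2):
        r=im[y,330:385].min(1)>150; xs=np.nonzero(r)[0]
        if len(xs)==0: continue
        g=np.split(xs,np.nonzero(np.diff(xs)>1)[0]+1)[-1]
        if 8<=len(g)<=18: L.append(np.r_[M.inv().apply(onz(C,(330+g.mean(),y),z)-S["position"])])
    L=np.array(L); d=np.polyfit(L[:,0],L[:,1],1)
    tip=M.inv().apply(onz(C,(354,84),z)-S["position"])
    print(len(L),"leg angle in tool (deg, about tool z)",np.degrees(np.arctan(d[0])),"y at x=0: mm",d[1]*1e3,"y at tip",np.polyval(d,.09)*1e3,"tip",tip*1e3,"res",np.std(L[:,1]-np.polyval(d,L[:,0]))*1e3)
E
python3 - <<'E'
from leg import *
v=np.load("s8.npy"); leg("pics/w9.png",dict(position=v[:3],ee_rot=v[3:]),.0078)
s=sense();print(s["position"],s["contact_force"])
E
python3 -m inch '[{"claw":-1,"x":0,"y":0,"z":-0.5,"rx":0,"ry":0,"rz":0},{"claw":-1,"x":0,"y":0,"z":-3,"rx":0,"ry":0,"rz":0},{"claw":-1,"x":0,"y":0,"z":-8,"rx":0,"ry":0,"rz":0},{"claw":-1,"x":0,"y":0,"z":-11,"rx":0,"ry":0,"rz":0},{"claw":-1,"x":0,"y":0,"z":-11,"rx":0,"ry":0,"rz":0},{"claw":-1,"x":0,"y":0,"z":-11,"rx":0,"ry":0,"rz":0}]'
python3 - <<'E'
from leg import *
s=sense();print(s["position"],R.from_rotvec(s["ee_rot"]).as_euler('xyz',degrees=True)); np.save("s9.npy",np.r_[s["position"],s["ee_rot"]])
cv2.imwrite("pics/w10.png",read_camera("wrist")); leg("pics/w10.png",s,.0078)
E
```

```text
95 leg angle in tool (deg, about tool z) -0.5882252042197481 y at x=0: mm 11.246537962714717 y at tip 10.322523508558865 tip [88.02786138 10.4518401   7.95740205] res 0.07674465429209013
[ 0.46469572 -0.26767542  0.01478914] [-1.94587439  0.27381809  6.89488588]
clock: 16.32
position: [0.4635, -0.267, 0.1228]
ee_rot: [-3.139, 0.115, 0.001]
contact_force: [-0.1, -0.3, -0.6]
grip_width: 0.0293
[ 0.46350186 -0.26697609  0.12284704] [-1.79989805e+02  3.83080633e-02 -4.18794352e+00]
95 leg angle in tool (deg, about tool z) -0.6300058695903243 y at x=0: mm 11.259710960608848 y at tip 10.270060169930124 tip [88.0086524  10.43595166  7.73930223] res 0.08277330293678332
```

View pics/w10.png

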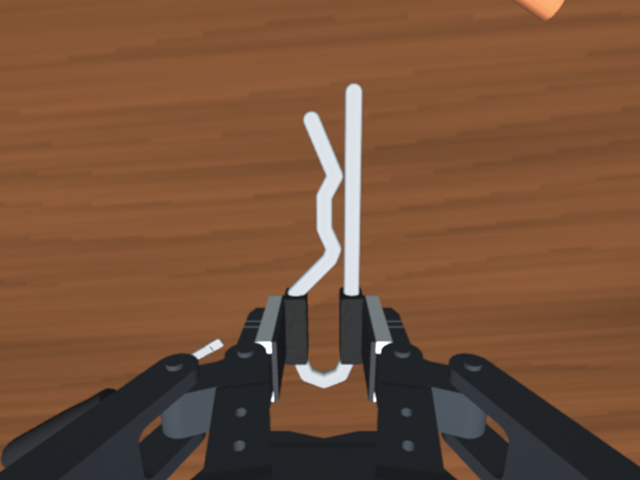

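Run:
```python
from h import *
go((.4516,.0358,.105),11.9)
```

```text
cm [ -3.37 -30.09   1.76] rv [-0.0009  0.0014 -0.2807]
```

```bash
python3 -m inch '[{"claw":-1,"x":-0.7,"y":-6,"z":0,"rx":0,"ry":0,"rz":-0.1},{"claw":-1,"x":-3.4,"y":-30.1,"z":0,"rx":0,"ry":0,"rz":-0.2807},{"claw":-1,"x":-3.4,"y":-30.1,"z":0,"rx":0,"ry":0,"rz":-0.2807},{"claw":-1,"x":-3.4,"y":-30.1,"z":0,"rx":0,"ry":0,"rz":-0.2807},{"claw":-1,"x":-3.4,"y":-30.1,"z":1,"rx":0,"ry":0,"rz":-0.2807},{"claw":-1,"x":-3.4,"y":-30.1,"z":1.76,"rx":0,"ry":0,"rz":-0.2807},{"claw":-1,"x":-3.4,"y":-30.1,"z":1.76,"rx":0,"ry":0,"rz":-0.2807},{"claw":-1,"x":-3.4,"y":-30.1,"z":1.76,"rx":0,"ry":0,"rz":-0.2807}]'
python3 - <<'E'
from leg import *
s=sense();print(s["position"],R.from_rotvec(s["ee_rot"]).as_euler('xyz',degrees=True)); np.save("s10.npy",np.r_[s["position"],s["ee_rot"]])
im=read_camera("wrist");cv2.imwrite("pics/w11.png",im); 
cv2.imwrite("pics/c11.png",cv2.resize(im[0:120,270:430],None,fx=5,fy=5,interpolation=cv2.INTER_CUBIC))
E
```

```text
clock: 17.38
position: [0.452, 0.0342, 0.1054]
ee_rot: [-3.125, -0.322, 0.001]
contact_force: [-0.0, 0.9, -1.4]
grip_width: 0.0293
[0.45195274 0.03423345 0.10544259] [-1.79989266e+02  4.89038743e-02  1.17774611e+01]
```

View pics/w11.png

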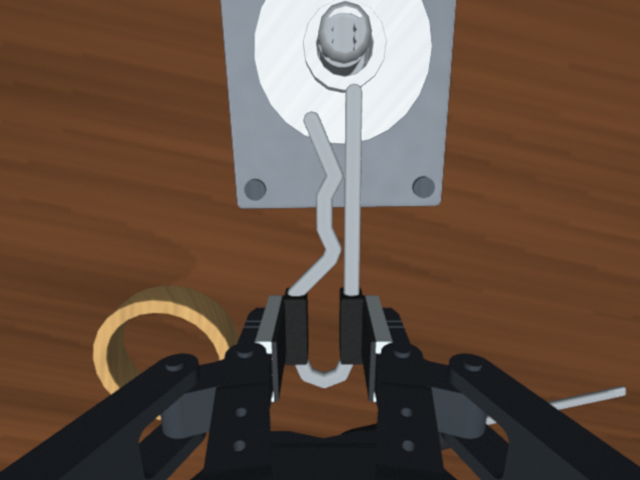

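View pics/c11.png

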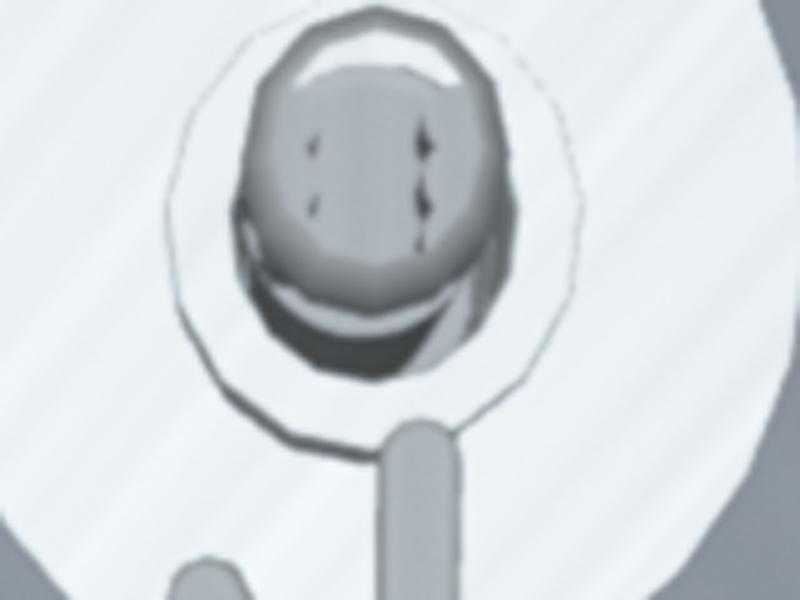

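Run:
```python
from leg import *
v=np.load("s10.npy"); S=dict(position=v[:3],ee_rot=v[3:]);C=cam("wrist",S);M=R.from_rotvec(v[3:])
T=lambda p,z:(M.inv().apply(onz(C,p,z)-v[:3])*1e3).round(2)
print("post",T((345.4,32),.080),T((345.4,32),.0815)); 
print("tip",T((354,84),.0976),"leg back",T((352,280),.0976))
a,b,c,d=[T(p,.015) for p in ((239,208),(441,205),(221.5,2),(456.5,2))]
print(a,b,c,d)
f=lambda p,q:np.degrees(np.arctan2((q-p)[1],(q-p)[0]))
print("plate angles",f(a,c),f(b,d),f(a,b)-90)
print("bolt holes mid",(T((255,189),.015)+T((424,187),.015))/2, f(T((255,189),.015),T((424,187),.015))-90)
```

```text
post [107.02   8.22  25.35] [106.73   8.15  23.85]
tip [87.96 10.51  7.77] leg back [16.84 11.48  7.83]
[ 27.22 -49.25  90.43] [29.16 68.92 90.4 ] [133.22 -51.27  90.34] [133.28  67.17  90.32]
plate angles -1.0917308253494644 -0.9629098550993088 -0.9405418283627398
bolt holes mid [39.065  9.435 90.41 ] -0.7466549087751275
```

```bash
python3 -m inch '[{"claw":-1,"x":0,"y":-0.2,"z":1.5,"rx":0,"ry":0,"rz":0},{"claw":-1,"x":0,"y":-0.2,"z":3,"rx":0,"ry":0,"rz":0},{"claw":-1,"x":0,"y":-0.2,"z":3,"rx":0,"ry":0,"rz":0},{"claw":-1,"x":0,"y":-0.2,"z":3,"rx":0,"ry":0,"rz":0},{"claw":-1,"x":0,"y":-0.2,"z":3,"rx":0,"ry":0,"rz":0}]'
python3 - <<'E'
from leg import *
s=sense();print(s["position"],R.from_rotvec(s["ee_rot"]).as_euler('xyz',degrees=True)); np.save("s11.npy",np.r_[s["position"],s["ee_rot"]])
im=read_camera("wrist");cv2.imwrite("pics/w12.png",im); 
cv2.imwrite("pics/c12.png",cv2.resize(im[0:120,270:430],None,fx=5,fy=5,interpolation=cv2.INTER_CUBIC))
im=read_camera("side");cv2.imwrite("pics/s12.png",cv2.resize(im[170:280,340:470],None,fx=5,fy=5,interpolation=cv2.INTER_CUBIC))
E
```

```text
clock: 18.05
position: [0.4519, 0.0376, 0.0761]
ee_rot: [3.125, 0.326, 0.001]
contact_force: [-0.5, -0.2, -0.8]
grip_width: 0.0295
[0.45194843 0.03757113 0.0760739 ] [ 1.79994368e+02 -3.65614279e-02  1.19002299e+01]
```

View pics/c12.png

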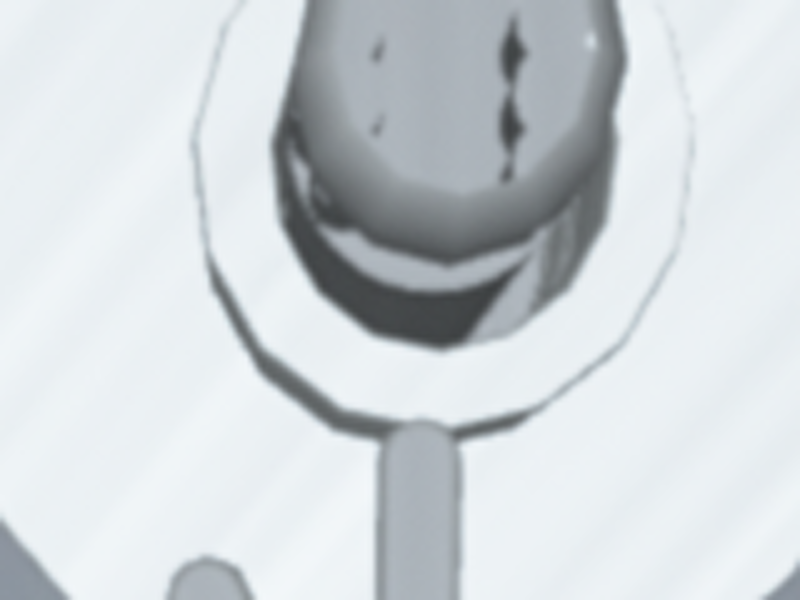

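View pics/s12.png

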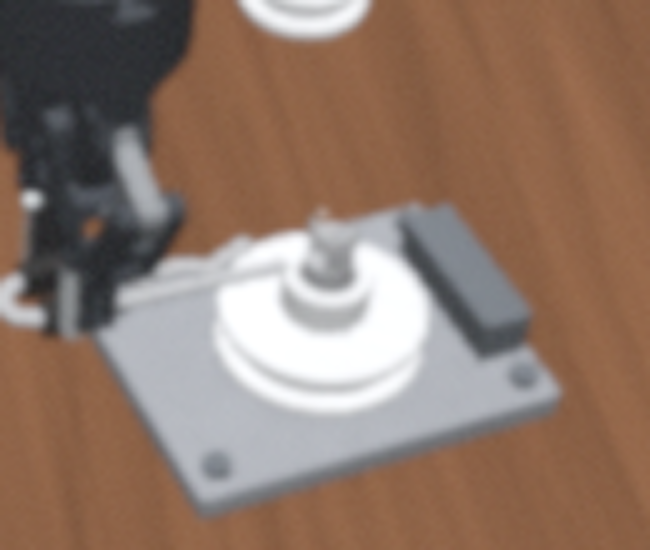

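Run:
```python
from leg import *
v=np.load("s11.npy"); S=dict(position=v[:3],ee_rot=v[3:]);C=cam("wrist",S);M=R.from_rotvec(v[3:])
T=lambda p,z:(M.inv().apply(onz(C,p,z)-v[:3])*1e3).round(2)
for vv in (0,5,10,15): print(vv,"post",T((362.6,vv),.079),T((330.5,vv),.079),T((395,vv),.079)) 
print("bottom edge",T((359,52.4),.079))
print("tip",T((354,84),v[2]-.0078),"leg back",T((352,280),v[2]-.0078))
print(T((270+442/5,435/5),.055), T((270+192/5,0+140/5),.055),T((270+692/5,140/5),.055))
im=cv2.imread("pics/w12.png"); cv2.imwrite("pics/w12b.png",im)
```

```text
0 post [109.91  11.7   -2.85] [109.91   2.31  -2.86] [109.91  21.17  -2.85]
5 post [108.62  11.74  -2.86] [108.62   2.32  -2.86] [108.63  21.24  -2.85]
10 post [107.33  11.78  -2.86] [107.32   2.33  -2.86] [107.33  21.31  -2.86]
15 post [106.02  11.82  -2.86] [106.02   2.34  -2.86] [106.03  21.39  -2.86]
bottom edge [95.98 11.04 -2.86]
tip [87.97 10.52  7.86] leg back [16.85 11.48  7.81]
[88.05 13.12 21.13] [107.46  -5.09  21.14] [107.48  30.25  21.15]
```

View pics/w12.png

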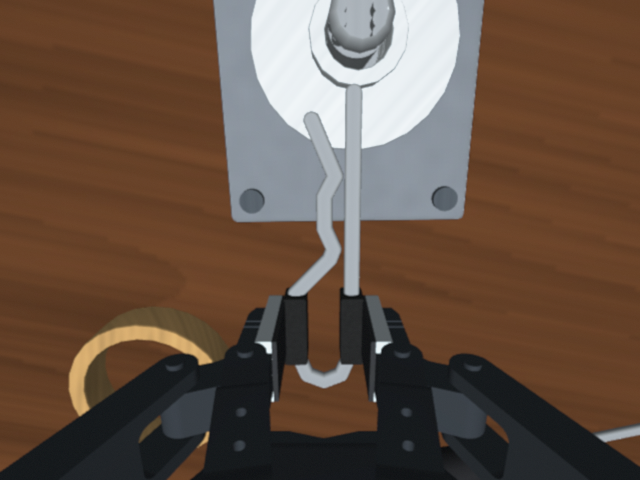

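```bash
python3 -m inch '[{"claw":-1,"x":0,"y":0.13,"z":0.08,"rx":0,"ry":0,"rz":0},{"claw":-1,"x":0,"y":0.13,"z":0.08,"rx":0,"ry":0,"rz":0},{"claw":-1,"x":0,"y":0.13,"z":0.08,"rx":0,"ry":0,"rz":0}]'
python3 - <<'E'
from leg import *
v=np.load("s11.npy"); P=v[:3]+R.from_rotvec(v[3:]).apply([0,.00135,0]); P[2]=.0753
np.save("tgt.npy",P); s=sense(); print(P,s["position"],R.from_rotvec(s["ee_rot"]).as_euler('xyz',degrees=True)); go(P,11.9)
E
```

```text
clock: 18.52
position: [0.4519, 0.0362, 0.075]
ee_rot: [-3.125, -0.326, -0.0]
contact_force: [-0.6, 0.1, -0.7]
grip_width: 0.029
[0.45222681 0.03625015 0.0753    ] [0.45190706 0.03620721 0.0749624 ] [-1.79999158e+02 -3.35906629e-03  1.18947247e+01]
cm [ 0.03  0.   -0.03] rv [-0.     -0.0001 -0.0001]
```

```bash
python3 -m inch '[{"claw":-1,"x":0.5,"y":-0.01,"z":-0.03,"rx":0,"ry":0,"rz":0},{"claw":-1,"x":0.8,"y":-0.01,"z":-0.03,"rx":0,"ry":0,"rz":0},{"claw":-1,"x":0.8,"y":-0.01,"z":-0.03,"rx":0,"ry":0,"rz":0}]'
python3 -m inch '[{"claw":-1,"x":0.1,"y":0,"z":0,"rx":0,"ry":0,"rz":0},{"claw":-1,"x":0.2,"y":0,"z":0,"rx":0,"ry":0,"rz":0},{"claw":-1,"x":0.2,"y":0,"z":0,"rx":0,"ry":0,"rz":0}]'
python3 -m inch '[{"claw":-1,"x":0.1,"y":0,"z":0,"rx":0,"ry":0,"rz":0},{"claw":-1,"x":0.2,"y":0,"z":0,"rx":0,"ry":0,"rz":0},{"claw":-1,"x":0.2,"y":0,"z":0,"rx":0,"ry":0,"rz":0}]'
```

```text
clock: 18.9
position: [0.46, 0.0382, 0.0752]
ee_rot: [-3.124, -0.326, -0.0]
contact_force: [-0.6, -0.1, -1.3]
grip_width: 0.0291
clock: 19.27
position: [0.461, 0.0383, 0.075]
ee_rot: [3.125, 0.326, -0.002]
contact_force: [-4.2, -0.4, -0.0]
grip_width: 0.0294
clock: 19.65
position: [0.4615, 0.0385, 0.0744]
ee_rot: [3.124, 0.325, -0.007]
contact_force: [-8.8, -1.0, 1.9]
grip_width: 0.0291
```

```bash
python3 -m inch '[{"claw":-1,"x":-0.3,"y":0,"z":0,"rx":0,"ry":0,"rz":0},{"claw":-1,"x":-0.4,"y":0,"z":0,"rx":0,"ry":0,"rz":0},{"claw":-1,"x":-0.4,"y":0,"z":0,"rx":0,"ry":0,"rz":0}]'
python3 - <<'E'
from leg import *
s=sense();print(s["position"],R.from_rotvec(s["ee_rot"]).as_euler('xyz',degrees=True)); np.save("s12.npy",np.r_[s["position"],s["ee_rot"]])
im=read_camera("wrist");cv2.imwrite("pics/w13.png",im); 
cv2.imwrite("pics/c13.png",cv2.resize(im[0:120,270:430],None,fx=5,fy=5,interpolation=cv2.INTER_CUBIC))
im=read_camera("side");cv2.imwrite("pics/s13r.png",im);cv2.imwrite("pics/s13.png",cv2.resize(im[195:255,370:440],None,fx=10,fy=10,interpolation=cv2.INTER_CUBIC))
im=read_camera("top");cv2.imwrite("pics/t13r.png",im);cv2.imwrite("pics/t13.png",cv2.resize(im[120:200,260:350],None,fx=7,fy=7,interpolation=cv2.INTER_CUBIC))
E
```

```text
clock: 20.02
position: [0.4602, 0.038, 0.0755]
ee_rot: [3.125, 0.326, 0.002]
contact_force: [-0.2, -0.1, -0.3]
grip_width: 0.0293
[0.46023895 0.03803876 0.07553734] [ 1.79992680e+02 -6.97823255e-02  1.18961116e+01]
```

View pics/c13.png

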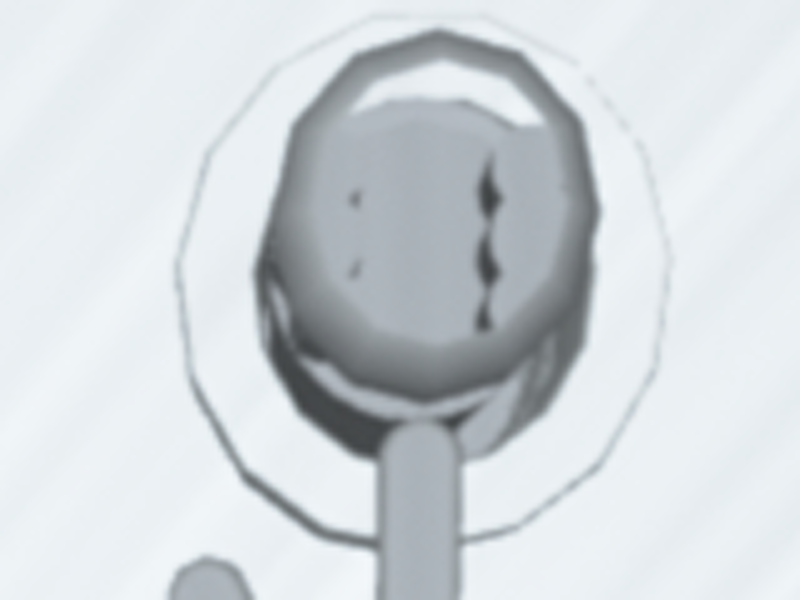

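View pics/s13.png

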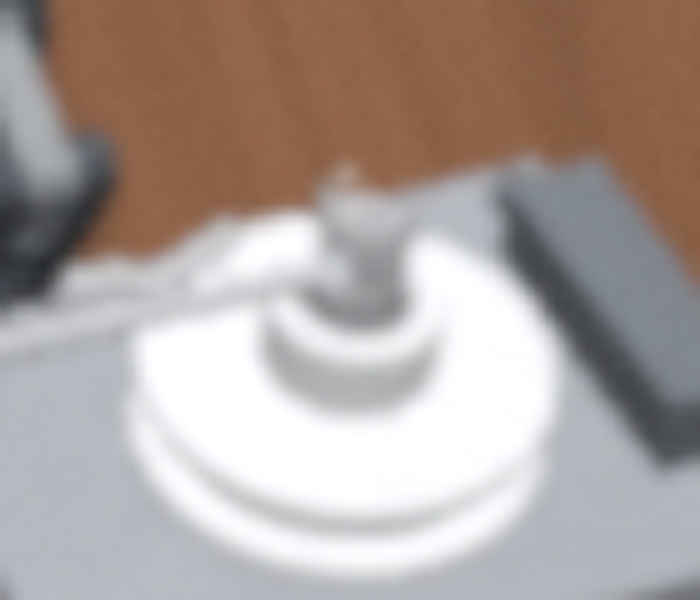

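View pics/t13.png

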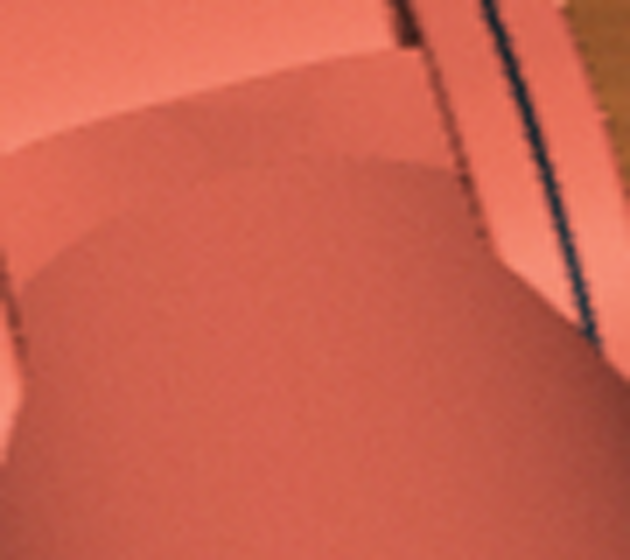

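```bash
python3 - <<'E'
from leg import *
v=np.load("s12.npy"); S=dict(position=v[:3],ee_rot=v[3:]);C=cam("wrist",S);M=R.from_rotvec(v[3:])
T=lambda p,z:(M.inv().apply(onz(C,p,z)-v[:3])*1e3).round(2)
for z in (.077,.079): print("post rim l/r",T((270+273/5,43),z),T((270+600/5,43),z),"front/back",T((270+430/5,400/5),z),T((270+440/5,32/5),z))
print("flat l/r",T((270+303/5,43),.0815),T((270+570/5,43),.0815))
print("hub l/r",T((270+178/5,52),.055),T((270+668/5,52),.055))
print("tip",T((354,84),v[2]-.0078))
b1,b2=(0,0),(0,0)
E
python3 - <<'E'
import cv2
im=cv2.imread('pics/w13.png'); cv2.imwrite('pics/c13b.png',cv2.resize(im[55:100,310:400],None,fx=8,fy=8,interpolation=cv2.INTER_CUBIC))
E
```

```text
post rim l/r [98.81  0.61 -1.34] [98.82 20.53 -1.34] front/back [88.37 10.45 -1.35] [108.64  10.52  -1.33]
post rim l/r [98.47  0.61 -3.34] [98.48 20.22 -3.34] front/back [88.18 10.3  -3.35] [108.14  10.36  -3.33]
flat l/r [98.04  2.37 -5.84] [98.05 18.08 -5.84]
hub l/r [99.68 -6.15 20.66] [99.7  28.94 20.66]
tip [87.97 10.52  7.91]
```

View pics/c13b.png

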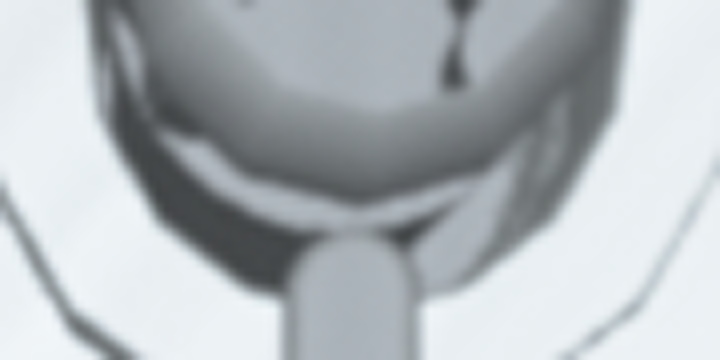

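View pics/w13.png

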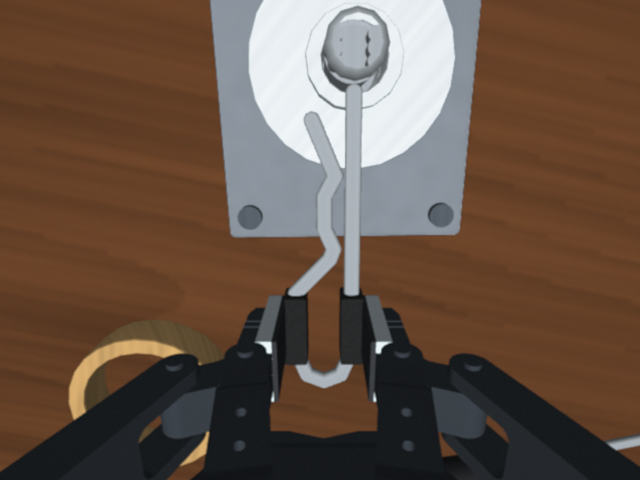

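```bash
python3 -m inch '[{"claw":-1,"x":-0.4,"y":0,"z":0,"rx":0,"ry":0,"rz":0},{"claw":-1,"x":-0.4,"y":0,"z":-2.2,"rx":0,"ry":0,"rz":0},{"claw":-1,"x":0.5,"y":0,"z":-2.2,"rx":0,"ry":0,"rz":0},{"claw":-1,"x":1.8,"y":0,"z":-2.2,"rx":0,"ry":0,"rz":0},{"claw":-1,"x":1.8,"y":0,"z":-2.0,"rx":0,"ry":0,"rz":0},{"claw":-1,"x":1.8,"y":0,"z":-1.8,"rx":0,"ry":0,"rz":0}]'
python3 -m inch '[{"claw":-1,"x":0,"y":0,"z":0.05,"rx":0,"ry":0,"rz":0},{"claw":-1,"x":0,"y":0,"z":0.1,"rx":0,"ry":0,"rz":0}]'
python3 -m inch '[{"claw":-1,"x":0,"y":0,"z":0.05,"rx":0,"ry":0,"rz":0},{"claw":-1,"x":0,"y":0,"z":0.1,"rx":0,"ry":0,"rz":0}]'
```

```text
clock: 20.92
position: [0.4779, 0.0421, 0.0931]
ee_rot: [-3.124, -0.326, -0.001]
contact_force: [1.0, 1.2, 6.5]
grip_width: 0.0296
clock: 21.18
position: [0.4778, 0.042, 0.0925]
ee_rot: [-3.125, -0.326, -0.002]
contact_force: [1.0, -0.4, 5.0]
grip_width: 0.0291
clock: 21.42
position: [0.4778, 0.0418, 0.0915]
ee_rot: [3.125, 0.326, 0.002]
contact_force: [-0.3, -1.2, 5.8]
grip_width: 0.0293
```

```bash
python3 -m inch '[{"claw":-1,"x":0,"y":0,"z":-0.2,"rx":0,"ry":0,"rz":0},{"claw":-1,"x":0,"y":0,"z":-0.2,"rx":0,"ry":0,"rz":0}]'
python3 -m inch '[{"claw":-1,"x":0,"y":0,"z":-0.05,"rx":0,"ry":0,"rz":0},{"claw":-1,"x":0,"y":0,"z":-0.05,"rx":0,"ry":0,"rz":0}]'
```

```text
clock: 21.68
position: [0.4771, 0.0416, 0.0931]
ee_rot: [3.125, 0.325, -0.001]
contact_force: [1.3, 0.7, 1.8]
grip_width: 0.0294
clock: 21.92
position: [0.477, 0.0417, 0.0935]
ee_rot: [-3.125, -0.326, 0.001]
contact_force: [-0.3, -0.0, 1.4]
grip_width: 0.0295
```

```bash
python3 -m inch '[{"claw":-1,"x":0,"y":0,"z":-0.05,"rx":0,"ry":0,"rz":0},{"claw":-1,"x":0,"y":0,"z":-0.05,"rx":0,"ry":0,"rz":0}]'
python3 -m inch '[{"claw":-1,"x":0,"y":0,"z":-0.05,"rx":0,"ry":0,"rz":0},{"claw":-1,"x":0,"y":0,"z":-0.05,"rx":0,"ry":0,"rz":0}]'
python3 -m inch '[{"claw":-1,"x":0,"y":0,"z":-0.05,"rx":0,"ry":0,"rz":0},{"claw":-1,"x":0,"y":0,"z":-0.05,"rx":0,"ry":0,"rz":0}]'
```

```text
clock: 22.18
position: [0.477, 0.0417, 0.094]
ee_rot: [-3.125, -0.326, 0.001]
contact_force: [-0.2, -0.5, 0.6]
grip_width: 0.0288
clock: 22.42
position: [0.477, 0.0416, 0.0946]
ee_rot: [-3.125, -0.326, 0.001]
contact_force: [-0.5, -0.5, -1.6]
grip_width: 0.0296
clock: 22.68
position: [0.4773, 0.0417, 0.0952]
ee_rot: [-3.125, -0.326, 0.0]
contact_force: [0.1, -0.5, -1.2]
grip_width: 0.0294
```

```bash
python3 -m inch '[{"claw":-1,"x":1,"y":0,"z":-0.2,"rx":0,"ry":0,"rz":0},{"claw":-1,"x":4,"y":-0.06,"z":-0.2,"rx":0,"ry":0,"rz":0},{"claw":-1,"x":4,"y":-0.06,"z":-0.2,"rx":0,"ry":0,"rz":0},{"claw":-1,"x":4,"y":-0.06,"z":0,"rx":0,"ry":0,"rz":0},{"claw":-1,"x":4,"y":-0.06,"z":0,"rx":0,"ry":0,"rz":0}]'
python3 -m inch '[{"claw":-1,"x":0,"y":0,"z":0.05,"rx":0,"ry":0,"rz":0},{"claw":-1,"x":0,"y":0,"z":0.05,"rx":0,"ry":0,"rz":0}]'
python3 -m inch '[{"claw":-1,"x":0,"y":0,"z":0.05,"rx":0,"ry":0,"rz":0},{"claw":-1,"x":0,"y":0,"z":0.05,"rx":0,"ry":0,"rz":0}]'
python3 -m inch '[{"claw":-1,"x":0,"y":0,"z":0.05,"rx":0,"ry":0,"rz":0},{"claw":-1,"x":0,"y":0,"z":0.05,"rx":0,"ry":0,"rz":0}]'
```

```text
clock: 23.3
position: [0.5157, 0.0504, 0.0949]
ee_rot: [3.125, 0.326, -0.001]
contact_force: [-1.5, 0.5, -1.4]
grip_width: 0.0294
clock: 23.55
position: [0.5161, 0.0504, 0.0948]
ee_rot: [3.124, 0.325, 0.0]
contact_force: [-0.5, -0.3, -0.7]
grip_width: 0.0292
clock: 23.8
position: [0.5163, 0.0505, 0.0943]
ee_rot: [3.125, 0.326, 0.0]
contact_force: [0.2, 0.0, -1.5]
grip_width: 0.0292
clock: 24.05
position: [0.5163, 0.0505, 0.0937]
ee_rot: [-3.125, -0.326, 0.0]
contact_force: [-0.1, 0.0, -1.3]
grip_width: 0.0292
```

```bash
python3 -m inch '[{"claw":-1,"x":0,"y":0,"z":0.04,"rx":0,"ry":0,"rz":0},{"claw":-1,"x":0,"y":0,"z":0.04,"rx":0,"ry":0,"rz":0}]'
python3 -m inch '[{"claw":-1,"x":0,"y":0,"z":0.04,"rx":0,"ry":0,"rz":0},{"claw":-1,"x":0,"y":0,"z":0.04,"rx":0,"ry":0,"rz":0}]'
python3 -m inch '[{"claw":-1,"x":0,"y":0,"z":0.04,"rx":0,"ry":0,"rz":0},{"claw":-1,"x":0,"y":0,"z":0.04,"rx":0,"ry":0,"rz":0}]'
```

```text
clock: 24.3
position: [0.5163, 0.0505, 0.0933]
ee_rot: [-3.125, -0.326, -0.0]
contact_force: [0.1, 0.3, -0.5]
grip_width: 0.0295
clock: 24.55
position: [0.5164, 0.0505, 0.093]
ee_rot: [-3.125, -0.326, -0.0]
contact_force: [-0.9, 0.3, 0.7]
grip_width: 0.0292
clock: 24.8
position: [0.5165, 0.0505, 0.0927]
ee_rot: [3.125, 0.326, 0.0]
contact_force: [-1.0, -0.1, 1.4]
grip_width: 0.0294
```

```bash
python3 - <<'E'
from h import *
go((.4546,.0368,.0752),11.9)
E
python3 -m inch '[{"claw":-1,"x":0,"y":0,"z":-0.5,"rx":0,"ry":0,"rz":0},{"claw":-1,"x":-3,"y":0.04,"z":-0.5,"rx":0,"ry":0,"rz":0},{"claw":-1,"x":-6.35,"y":0.07,"z":-0.5,"rx":0,"ry":0.021,"rz":0},{"claw":-1,"x":-6.35,"y":0.07,"z":-0.5,"rx":0,"ry":0.021,"rz":0},{"claw":-1,"x":-6.35,"y":0.07,"z":-0.5,"rx":0,"ry":0.021,"rz":0}]'
python3 - <<'E'
from h import *
s=sense();print(s["position"],(R.from_euler('xyz',[180,0,11.9],degrees=True).inv()*R.from_rotvec(s["ee_rot"])).as_rotvec())
go((.4546,.0368,.0752),11.9)
E
```

```text
cm [-6.34  0.07  1.75] rv [ 0.0001 -0.0003 -0.    ]
clock: 25.42
position: [0.455, 0.0367, 0.098]
ee_rot: [-3.123, -0.325, -0.034]
contact_force: [0.2, 0.2, -0.2]
grip_width: 0.0298
[0.45497444 0.03671201 0.0980325 ] [-0.00040604  0.02200272  0.00026042]
cm [-0.09 -0.02  2.28] rv [ 0.0004 -0.022  -0.0003]
```

```bash
python3 -m inch '[{"claw":-1,"x":-0.06,"y":-0.02,"z":1.5,"rx":0,"ry":0,"rz":0},{"claw":-1,"x":-0.09,"y":-0.02,"z":2.28,"rx":0,"ry":0,"rz":0},{"claw":-1,"x":-0.09,"y":-0.02,"z":2.28,"rx":0,"ry":0,"rz":0},{"claw":-1,"x":-0.09,"y":-0.02,"z":2.28,"rx":0,"ry":0,"rz":0}]'
python3 - <<'E'
from h import *
go((.4602,.038,.0752),11.9)
E
```

```text
clock: 25.92
position: [0.454, 0.0371, 0.0746]
ee_rot: [-3.122, -0.326, -0.032]
contact_force: [0.0, -0.9, -1.0]
grip_width: 0.0294
cm [ 0.63  0.04 -0.05] rv [-0.0005 -0.0208  0.0002]
```

```bash
python3 -m inch '[{"claw":-1,"x":0.3,"y":0.03,"z":-0.05,"rx":0,"ry":0,"rz":0},{"claw":-1,"x":0.6,"y":0.03,"z":-0.05,"rx":0,"ry":0,"rz":0},{"claw":-1,"x":0.6,"y":0.03,"z":-0.05,"rx":0,"ry":0,"rz":0}]'
python3 -m inch '[{"claw":-1,"x":0.15,"y":0,"z":0,"rx":0,"ry":0,"rz":0},{"claw":-1,"x":0.3,"y":0,"z":0,"rx":0,"ry":0,"rz":0},{"claw":-1,"x":0.3,"y":0,"z":0,"rx":0,"ry":0,"rz":0}]'
```

```text
clock: 26.3
position: [0.4602, 0.0379, 0.0755]
ee_rot: [-3.122, -0.325, -0.033]
contact_force: [-0.9, 0.2, -0.1]
grip_width: 0.0294
clock: 26.68
position: [0.4628, 0.0385, 0.0754]
ee_rot: [-3.122, -0.325, -0.033]
contact_force: [-0.4, -0.3, -0.9]
grip_width: 0.029
```

```bash
python3 -m inch '[{"claw":-1,"x":0.3,"y":0,"z":0.01,"rx":0,"ry":0,"rz":0},{"claw":-1,"x":0.6,"y":-0.01,"z":0.01,"rx":0,"ry":0,"rz":0},{"claw":-1,"x":0.6,"y":-0.01,"z":0.01,"rx":0,"ry":0,"rz":0}]'
python3 -m inch '[{"claw":-1,"x":0.3,"y":0,"z":0.01,"rx":0,"ry":0,"rz":0},{"claw":-1,"x":0.6,"y":-0.01,"z":0.01,"rx":0,"ry":0,"rz":0},{"claw":-1,"x":0.6,"y":-0.01,"z":0.01,"rx":0,"ry":0,"rz":0}]'
python3 -m inch '[{"claw":-1,"x":0.3,"y":0,"z":0.01,"rx":0,"ry":0,"rz":0},{"claw":-1,"x":0.6,"y":-0.01,"z":0.01,"rx":0,"ry":0,"rz":0},{"claw":-1,"x":0.6,"y":-0.01,"z":0.01,"rx":0,"ry":0,"rz":0}]'
```

```text
clock: 27.05
position: [0.4689, 0.0399, 0.0755]
ee_rot: [-3.122, -0.325, -0.033]
contact_force: [-0.5, 0.4, -0.2]
grip_width: 0.0293
clock: 27.42
position: [0.4747, 0.0412, 0.0755]
ee_rot: [-3.122, -0.325, -0.033]
contact_force: [-0.7, -0.1, -0.3]
grip_width: 0.0292
clock: 27.8
position: [0.4805, 0.0426, 0.0755]
ee_rot: [-3.122, -0.325, -0.033]
contact_force: [0.4, -0.1, -0.5]
grip_width: 0.0292
```

```bash
python3 -m inch '[{"claw":-1,"x":0.3,"y":0,"z":0.01,"rx":0,"ry":0,"rz":0},{"claw":-1,"x":0.6,"y":-0.01,"z":0.01,"rx":0,"ry":0,"rz":0},{"claw":-1,"x":0.6,"y":-0.01,"z":0.01,"rx":0,"ry":0,"rz":0}]'
python3 -m inch '[{"claw":-1,"x":0.2,"y":0,"z":0.0,"rx":0,"ry":0,"rz":0},{"claw":-1,"x":0.4,"y":0,"z":0.01,"rx":0,"ry":0,"rz":0},{"claw":-1,"x":0.4,"y":0,"z":0.01,"rx":0,"ry":0,"rz":0}]'
python3 -m inch '[{"claw":-1,"x":0.2,"y":0,"z":0.0,"rx":0,"ry":0,"rz":0},{"claw":-1,"x":0.3,"y":0,"z":0.01,"rx":0,"ry":0,"rz":0},{"claw":-1,"x":0.3,"y":0,"z":0.01,"rx":0,"ry":0,"rz":0}]'
```

```text
clock: 28.18
position: [0.4863, 0.0442, 0.0755]
ee_rot: [-3.122, -0.326, -0.033]
contact_force: [-0.2, 0.8, -0.5]
grip_width: 0.0293
clock: 28.55
position: [0.4901, 0.0449, 0.0754]
ee_rot: [-3.122, -0.326, -0.033]
contact_force: [-1.3, 3.5, -1.2]
grip_width: 0.0294
clock: 28.92
position: [0.4923, 0.0457, 0.0751]
ee_rot: [-3.122, -0.326, -0.03]
contact_force: [-4.4, 4.0, -1.0]
grip_width: 0.0292
```

```bash
python3 -m inch '[{"claw":-1,"x":0.15,"y":-0.02,"z":0.0,"rx":0,"ry":0,"rz":0},{"claw":-1,"x":0.3,"y":-0.04,"z":0,"rx":0,"ry":0,"rz":0},{"claw":-1,"x":0.3,"y":-0.04,"z":0,"rx":0,"ry":0,"rz":0}]'
python3 -m inch '[{"claw":-1,"x":0.15,"y":0,"z":0.0,"rx":0,"ry":0,"rz":0},{"claw":-1,"x":0.25,"y":-0.02,"z":0,"rx":0,"ry":0,"rz":0},{"claw":-1,"x":0.25,"y":-0.02,"z":0,"rx":0,"ry":0,"rz":0}]'
```

```text
clock: 29.3
position: [0.4958, 0.0469, 0.0755]
ee_rot: [-3.122, -0.327, -0.033]
contact_force: [-2.2, 4.6, -1.2]
grip_width: 0.0293
clock: 29.68
position: [0.4984, 0.0475, 0.0756]
ee_rot: [-3.122, -0.326, -0.033]
contact_force: [-0.9, 4.0, -1.3]
grip_width: 0.0293
```

```bash
python3 -m inch '[{"claw":-1,"x":0.15,"y":0,"z":0.0,"rx":0,"ry":0,"rz":0},{"claw":-1,"x":0.25,"y":0,"z":0,"rx":0,"ry":0,"rz":0},{"claw":-1,"x":0.25,"y":0,"z":0,"rx":0,"ry":0,"rz":0}]'
python3 -m inch '[{"claw":-1,"x":0.15,"y":0,"z":0.0,"rx":0,"ry":0,"rz":0},{"claw":-1,"x":0.25,"y":0,"z":0,"rx":0,"ry":0,"rz":0},{"claw":-1,"x":0.25,"y":0,"z":0,"rx":0,"ry":0,"rz":0}]'
python3 -m inch '[{"claw":-1,"x":0.15,"y":0,"z":0.0,"rx":0,"ry":0,"rz":0},{"claw":-1,"x":0.25,"y":0,"z":0,"rx":0,"ry":0,"rz":0},{"claw":-1,"x":0.25,"y":0,"z":0,"rx":0,"ry":0,"rz":0}]'
```

```text
clock: 30.05
position: [0.5017, 0.0478, 0.0761]
ee_rot: [-3.122, -0.326, -0.036]
contact_force: [2.1, 4.3, -1.2]
grip_width: 0.0292
clock: 30.42
position: [0.5033, 0.048, 0.0757]
ee_rot: [-3.122, -0.325, -0.033]
contact_force: [1.0, 4.9, -0.9]
grip_width: 0.0292
clock: 30.8
position: [0.5061, 0.0484, 0.0759]
ee_rot: [-3.122, -0.325, -0.034]
contact_force: [1.5, 4.5, -1.2]
grip_width: 0.0289
```

```bash
python3 -m inch '[{"claw":-1,"x":0.15,"y":0,"z":0.0,"rx":0,"ry":0,"rz":0},{"claw":-1,"x":0.3,"y":-0.02,"z":0.01,"rx":0,"ry":0,"rz":0},{"claw":-1,"x":0.3,"y":-0.02,"z":0.01,"rx":0,"ry":0,"rz":0}]'
python3 -m inch '[{"claw":-1,"x":0.15,"y":0,"z":0.0,"rx":0,"ry":0,"rz":0},{"claw":-1,"x":0.3,"y":-0.02,"z":0.01,"rx":0,"ry":0,"rz":0},{"claw":-1,"x":0.3,"y":-0.02,"z":0.01,"rx":0,"ry":0,"rz":0}]'
python3 -m inch '[{"claw":-1,"x":0.1,"y":0,"z":0.0,"rx":0,"ry":0,"rz":0},{"claw":-1,"x":0.2,"y":0,"z":0.01,"rx":0,"ry":0,"rz":0},{"claw":-1,"x":0.2,"y":0,"z":0.01,"rx":0,"ry":0,"rz":0}]'
python3 - <<'E'
from leg import *
s=sense();np.save("s13.npy",np.r_[s["position"],s["ee_rot"]])
im=read_camera("wrist");cv2.imwrite("pics/w14.png",im)
E
```

```text
clock: 31.18
position: [0.5087, 0.0492, 0.0757]
ee_rot: [-3.122, -0.325, -0.033]
contact_force: [1.1, 4.1, -1.1]
grip_width: 0.0294
clock: 31.55
position: [0.5114, 0.0502, 0.0756]
ee_rot: [-3.122, -0.325, -0.033]
contact_force: [0.3, 3.5, -0.7]
grip_width: 0.0294
clock: 31.92
position: [0.5135, 0.0506, 0.0756]
ee_rot: [-3.122, -0.325, -0.033]
contact_force: [-1.2, 4.2, -1.7]
grip_width: 0.0292
```

View pics/w14.png

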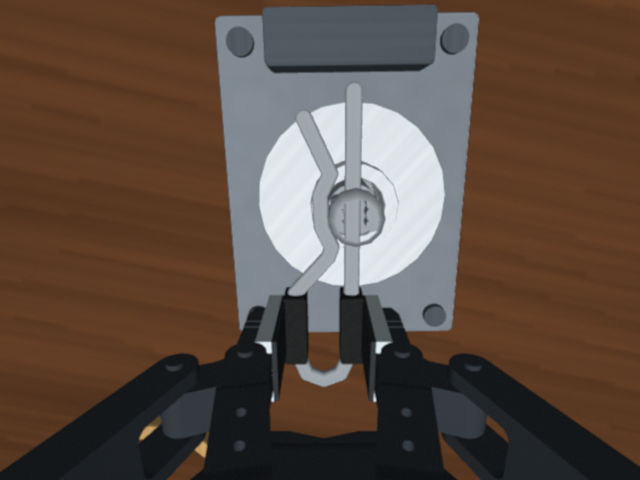

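Run:
```python
from leg import *
v=np.load("s13.npy"); S=dict(position=v[:3],ee_rot=v[3:]);C=cam("wrist",S)
O=v[:3]; a=np.array([np.cos(np.radians(12.6)),np.sin(np.radians(12.6))])
T=lambda p,z:np.round([(onz(C,p,z)-O)[:2]@a*1e3,(onz(C,p,z)-O)[:2]@np.array([-a[1],a[0]])*1e3],2)
print("post",T((356.5,216),.079),T((329,216),.079),T((384.5,216),.079),"front/back rim",T((355,245),.079),T((355,188),.079))
print("flat l/r",T((331,211),.0815),T((383,211),.0815))
z=v[2]-.0078
print("bends",T((330,178),z),T((331,252),z),"mid",T((320,213),z),"tip",T((353.5,84),z), "leg at post",T((353,213),z))
im=cv2.imread("pics/w14.png");cv2.imwrite("pics/c14.png",cv2.resize(im[155:275,290:420],None,fx=5,fy=5,interpolation=cv2.INTER_CUBIC))
```

```text
post [ 44.78 -12.21] [44.88 -2.77] [ 44.67 -21.82] front/back rim [ 34.39 -11.82] [ 54.41 -11.59]
flat l/r [47.14 -3.43] [ 46.95 -20.87]
bends [56.5  -3.36] [28.32 -3.56] mid [43.6   0.45] tip [ 88.18 -11.55] leg at post [ 43.46 -11.83]
```

View pics/c14.png

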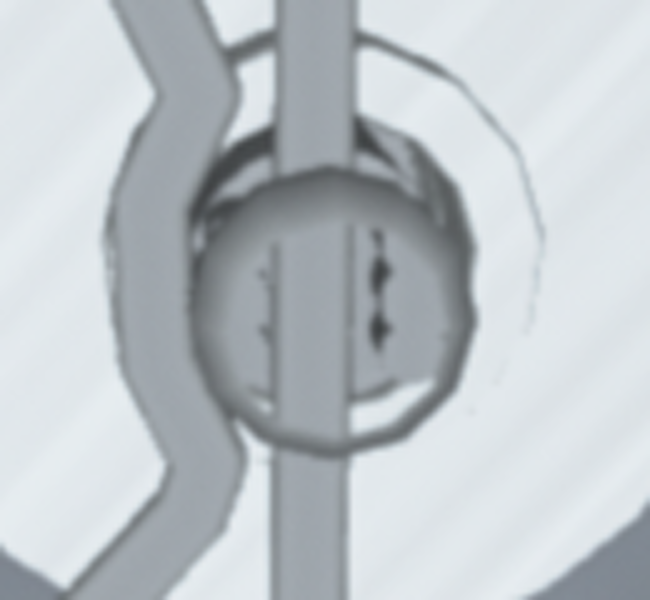

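```bash
python3 -m inch '[{"claw":-1,"x":0.1,"y":0,"z":0.0,"rx":0,"ry":0,"rz":0},{"claw":-1,"x":0.1,"y":0,"z":0.0,"rx":0,"ry":0,"rz":0}]'
```

```text
clock: 32.22
position: [0.5145, 0.0508, 0.0757]
ee_rot: [-3.122, -0.326, -0.033]
contact_force: [-1.6, 4.5, -1.4]
grip_width: 0.0291
```

```bash
python3 -m inch '[{"claw":-0.1,"x":0,"y":0,"z":0,"rx":0,"ry":0,"rz":0},{"claw":0.1,"x":0,"y":0,"z":0,"rx":0,"ry":0,"rz":0},{"claw":0.4,"x":0,"y":0,"z":0,"rx":0,"ry":0,"rz":0},{"claw":0.4,"x":0,"y":0,"z":0,"rx":0,"ry":0,"rz":0},{"claw":0.4,"x":0,"y":0,"z":-1,"rx":0,"ry":0,"rz":0},{"claw":0.4,"x":0,"y":0,"z":-3,"rx":0,"ry":0,"rz":0},{"claw":0.4,"x":0,"y":0,"z":-6,"rx":0,"ry":0,"rz":0},{"claw":0.4,"x":0,"y":0,"z":-6,"rx":0,"ry":0,"rz":0},{"claw":0.4,"x":0,"y":0,"z":-6,"rx":0,"ry":0,"rz":0}]'
python3 - <<'E'
from leg import *
s=sense();np.save("s14.npy",np.r_[s["position"],s["ee_rot"]])
im=read_camera("wrist");cv2.imwrite("pics/w15.png",im)
im=read_camera("side");cv2.imwrite("pics/s15.png",cv2.resize(im[180:280,330:470],None,fx=5,fy=5,interpolation=cv2.INTER_CUBIC))
E
```

```text
clock: 33.35
position: [0.513, 0.0503, 0.1356]
ee_rot: [-3.123, -0.325, -0.033]
contact_force: [-0.6, -0.7, -0.4]
grip_width: 0.0598
```

View pics/w15.png

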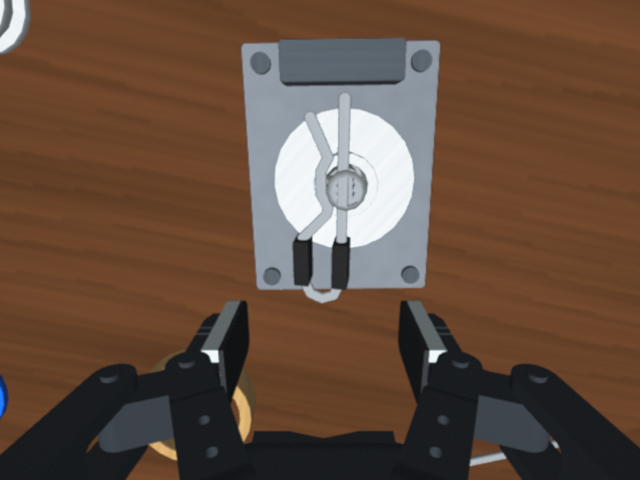

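View pics/s15.png

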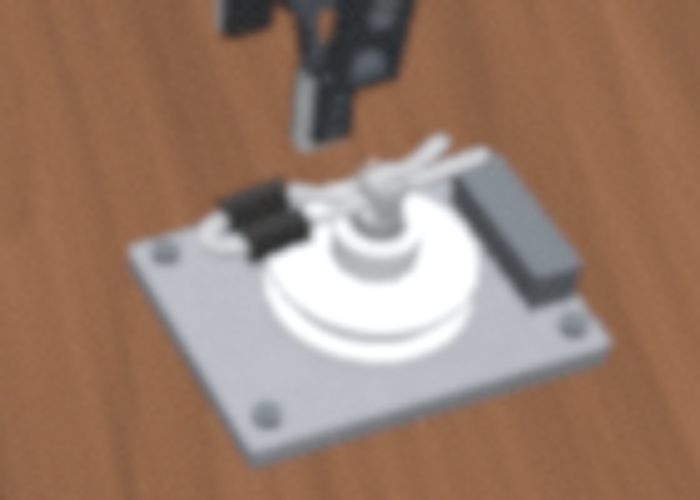

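```bash
python3 -m inch '[{"claw":0.4,"x":0,"y":0,"z":-4,"rx":0,"ry":0,"rz":0},{"claw":0.4,"x":0,"y":0,"z":-4,"rx":0,"ry":0,"rz":0},{"claw":0.4,"x":0,"y":0,"z":-4,"rx":0,"ry":0,"rz":0}]'
python3 - <<'E'
from leg import *
v=np.load("s14.npy"); S=dict(position=v[:3],ee_rot=v[3:]);C=cam("wrist",S)
O=np.array([.5585,.0477,0]); a=np.array([np.cos(np.radians(12.6)),np.sin(np.radians(12.6))])
T=lambda p,z:np.round([(onz(C,p,z)-O)[:2]@a*1e3,(onz(C,p,z)-O)[:2]@np.array([-a[1],a[0]])*1e3],2)
print("post l/r",T((327,189),.079),T((367,189),.079),"front/back",T((347,209),.079),T((347,168.5),.079),"tip",T((345,94),.0675),"sleeves",T((303,261),.072),T((341,264),.072))
im=read_camera("wrist");cv2.imwrite("pics/w16.png",im)
a=cv2.imread("pics/w15.png");cv2.imwrite("pics/c15.png",cv2.resize(a[80:310,270:420],None,fx=2.6,fy=2.6,interpolation=cv2.INTER_CUBIC))
b=read_camera("side"); print(sense()["clock"])
E
```

```text
clock: 33.83
position: [0.5119, 0.0502, 0.1748]
ee_rot: [-3.122, -0.325, -0.031]
contact_force: [0.7, -0.9, -0.3]
grip_width: 0.0599
post l/r [1.4  9.92] [ 1.18 -9.76] front/back [-8.72  0.02] [11.25  0.13] tip [46.07  0.64] sleeves [-38.31  23.12] [-40.24   2.68]
33.925
```

View pics/c15.png

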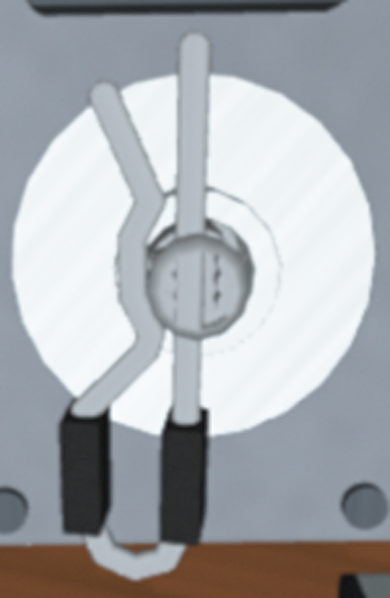

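View pics/w16.png

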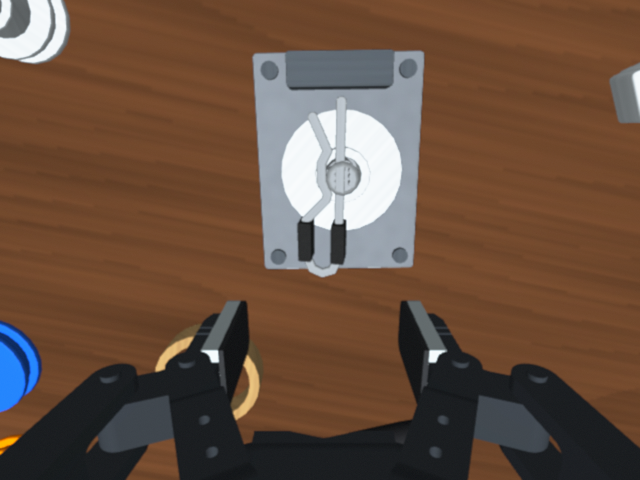

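```bash
python3 -c "
from rig import *
print(sense()['contact_force'],sense()['clock']); print(sign_off())"
```

```text
[ 0.0845861   0.95028125 -0.20402983] 33.925
the job is handed in; nothing more can be done
None
```

I set the larger silver former over the post and down onto the base plate. The hairpin clip is through the cross-hole and home. I let go, pulled clear and handed in at 33.9 s of the 72 s allowed. The sign-off gives no verdict.

- **Former:** it went over the post without touching. It stopped at TCP z 0.0524 m, against about 0.0518 m expected for seated, with about 6 N of upward force. The side view shows it flat on the plate. I did not touch the smaller former.
- **Hole height:** the post top felt at 81.5 mm, so the hole's middle is at about 67.5 mm. My first picture estimate put the top near 75 mm, 7 mm too low, so I used the felt value.
- **First try at the hole:** it was blocked at about 9 N and I backed off. Resting the leg on the post top at two points showed the clip sitting about 1.3° tip-down in the grip. Levelling it let the leg slide straight in.
- **Insertion:** the sprung leg rubbed, then pulled itself in. The wrist force read about 4–6 N at each stop. The wrist sensor does not show the pinch on the post, so I could not check the 25 N limit directly.
- **Last check:** the straight leg's tip was 44.8 mm past the post's axis (45 mm expected), with the sprung leg round the shank. A rough reading of the sleeves put the tail about 5 mm closer to the post than it should be. I trusted the tip, because the sleeve reading was a rough pick on their sides. In the last views the clip is turned about 2° within the hole's slack.

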